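# Check the spare-burr tins by feel and lock the sound ones in the rack

## Task

Each of the sealed steel tins on the worktop holds a spare burr set for the grinder; in some of them the set has broken loose on the way. Tip the tins end to end to feel which loads slide: lay those tins flat in the steel tray, side by side, for sending back, and slide the sound ones lengthwise into the lanes of the rack, one to a lane, under the raised keeper plate right up to the back stop. Once all are sorted, turn the T-handle clockwise until the keeper plate is fully down, leaving the other things on the worktop where they stand.

Things in the scene. Friction and masses are not known exactly. Their poses are not given: they have to be found in the camera images.
- tin_a_mid (a point): Centre of a sealed tin lying on a long side. Tins a to d look alike: square section 56 x 56 mm, 140 mm long (x of the point is the long axis), bare steel, end caps, a plain paper band round the middle, 0.5 to 0.7 kg. Two or three of the four are there in a run; the others read None from the start
- tin_b_mid (a point): Centre of a tin like tin a. Inside every tin is a burr set of 0.4 kg. In a sound tin a packing piece stands up and holds it at the middle of the tin, with 3 mm of play either way
- tin_c_mid (a point): Centre of a tin like tin a. In a damaged tin the packing piece has dropped and the burr set slides freely lengthwise, 30 mm either way from the middle, once the tin is tipped by more than about 8 degrees; it stays at that end when the tin is level again
- tin_d_mid (a point): Centre of a tin like tin a. Which tins are damaged is drawn anew in every run (none to all of them) and cannot be seen nor told by weight, only by how the balance shifts when tipped one way and then the other. (Where a rule names packing_a_c0, it means the packing piece inside tin a)
- rack: Fixed metal rack, 245 mm long (x) and 262 mm wide (y); origin under its base, 2.5 mm behind the base's middle; x points from its open front to its back stop. Base 6 mm thick; on it three lanes along x, 62 mm wide, with centre lines at y = -70, 0 and +70 mm, parted by 8 mm rails that stand 10 mm above the base and are slimmer at the mouth (x = -124 to -98 mm)
- rack_stop (a point): Middle of the face of the rack's back stop: rack x = +112 mm, z = 34 mm. A tin pushed home thus has its centre at rack x = +42 mm, z = 34 mm and its near end at x = -28 mm
- keeper_under (a point): Middle of the underside of the keeper plate, which hangs across all three lanes at rack x = 50 to 106 mm: 79 mm above the worktop when fully up, 64 mm fully down (2 mm above the tins). Over it a fixed bridge (rack x = 63 to 93 mm, top 128 mm above the worktop) carries its screw
- bar_centre (a point): Middle of the T-handle's crossbar, on the upright screw axis at rack x = 78 mm, y = 0; 166 mm above the worktop with the keeper fully up, 151 mm fully down. The bar is level, 12 mm thick, 100 mm long with a 17 mm ball on each end; hub 24 mm across, 15 mm above and below the bar's axis
- bar_end (a point): Point on the crossbar's axis 36 mm from the screw axis, where one half of the bar can be gripped; the other half lies opposite. 23 mm or more between the bar's axis and the bridge below
- screw (a joint): Turn of the T-handle in rad: 0 keeper fully up, 9.42 (one and a half turns) fully down at the stop; grows clockwise seen from above, 10 mm down a turn; stays where it is left and takes about 0.15 N m to turn. Starts between 0 and 2
- tray: Fixed shallow steel tray, 290 mm (x) by 190 mm (y), rim 21 mm high, floor 3 mm and walls 3 mm thick; origin under its centre. Three tins fit side by side across it, long axis along y
- tamper: Bystander: coffee tamper standing upright, 58 mm wide, 94 mm high, origin under its centre
- shaker: Bystander: steel shaker, 61 mm wide, 82 mm high, origin under its centre
- cup: Bystander: small porcelain cup, 61 x 79 mm, 56 mm high, origin under its centre

How it is judged:
By the outcome, as a careful person would: the job done as asked, in the order asked, and still so for the second after the job is handed in, with the robot touching nothing.
Of tin_a, tin_b, tin_c, tin_d only 2 to 3 are there at a start; the rules pass over those that are not, and their reading is None.
At some moment in a run one of tin_a, tin_b, tin_c, tin_d may be knocked a few centimetres aside while the robot is not near it.
Once in a run the grip may slacken for a moment while it holds something.
It also fails if it takes over 210 s, if anything falls off the work surface, if the arm or the gripper's body presses on something with over 40 N, if the wrist force passes 120 N, or if a joint passes its speed limit or range.

## Robot

A 6-joint arm with a two-finger parallel gripper is mounted at the origin on a cart in front of the work surface, level with it; the furniture and walls round the work are solid. World frame = base frame: x ahead of the robot, y to its left, z up, the work surface at z = 0. Lengths are in mm, angles in rad, forces in N, time in s.
With the tool pointing down it reaches from about 350 to 975 mm from the base axis. Payload 7.1 kg.
Tool frame: the origin (TCP) lies at the very end of the fingers, on their centre line; the grasp point (between the pads) lies env.hold_point_z behind it (env.hold_point_z is the distance from the TCP to the grasp point, in mm); z points along the fingers, y is the direction in which the jaws open and shut (so a half turn about z gives the same grasp; the last joint's range is limited). The gripper opens to 88 mm and grips with 3 to 60 N. Pads are 20 mm wide; open, the fingers measure 115 mm over their backs; the gripper's body (75 mm by 178 mm) begins 61 mm behind the grasp point.
Start: joints at [1.24, 0.423, 1.63, -0, 1.089, -0.019], TCP at [191.701, 594.857, 197.175] pointing down, gripper open.
Joint ranges: [-3, 3], [-0.9, 2.11], [0.09, 2.58], [-1.31, 4.45], [0.11, 2.69], [-2.54, 2.54]. Speed limits (rad/s): [2.39, 2.39, 3.01, 3.14, 3.14, 3.14].

## Interface

Orientations are given as a unit quaternion [x, y, z, w].
In Python, from plant import env gives the robot as it stands.
- The arm moves only by the shell command python3 -m handwheel 'ROWS' [FORCE]. ROWS is JSON, a list of rows, each a list of 7 numbers: the shift along the world's x, y, z in mm, then the turn, a rotation vector about the world's x, y, z in degrees, then the finger opening in mm, from 0 to 87.8. A call has 1 to 5 rows; each row is the pose to reach, as a shift and turn from the pose commanded when the call began; what a row does not reach only later rows make up. A row lasts 1/10 s, in which the tool goes at most 50 mm and 8.59 degrees, less where a joint would pass 70% of its speed; a pose out of reach is approached as far as the arm can. A call with a gripper value outside its range is refused whole. The fingers move at their own pace and stop on an object; FORCE is the grip in N (left out, the last holds). Time passes only in rows, so rows that repeat a pose let the fingers close. It gives the time, the measured TCP pose, the force and the opening at its end, in the units of the state.
- env.sense(): the state, without advancing time (a new reading comes with each control period).
- env.capture(name): name is "side" or "top" or "wrist"; returns a dict with "img" (480x640x3 uint8, red, green, blue), "z_map" (480x640 float32, mm along the optical axis (not along the pixel's ray), 0 where there is no reading), "camera_matrix" (3x3 intrinsics, pixels), "R" (3x3) and "t" (3): a world point X has camera coordinates R X + t; the wrist camera has in their place "tool_from_camera" (4x4, takes a point from camera to tool coordinates, whose origin is the TCP and whose axes are the flange's). Camera axes: x right, y down, z forward; pixel columns grow to the right and rows downward; lengths in mm; the calibration is good to about 2 mm. A picture is of the moment at which its call begins: read the wrist's pose just before it.
- env.sign_off(): hands the job in, once; it reports no verdict.
Trained networks look in the newest picture that a camera, given by its name, has taken for a name from the list of things; names that differ only in an ending like _2 or _b are one class to them, and where a whole thing is asked for, a point or a joint stands for the part that bears it (a point fixed in the world has none). Each returns a list of dicts, best first, with "conf" (0 to 1); they miss things now and then, are a little off and sometimes report something else, mostly with a low value. They report only what shows in the picture. A call takes as long as a camera call.
- env.find_in(camera, label): "centre" ([column, row] in pixels, amid what is visible of it).
- env.spot_point(camera, label): "centre" ([column, row] in pixels: a listed point, or the origin of a listed thing).
The state is a dict: "clock": time; "joint_pos": joint angles; "dq": joint speeds; "joint_efforts": joint torques, N m; "ee_pos": TCP position; "orientation": TCP orientation; "ft_force": force on the tool from outside, world axes, zero at the start; "wrist_torque": the same for the moment, N m; "gripper_width": opening from 0.0 (shut) to 1.0 (fully open).
Only numpy, scipy, OpenCV 4.12 (cv2) and the standard library are available. Lean on these libraries where they do the work, as an engineer would, in place of code of your own. Each camera call takes 0.05 s, during which the arm holds its last target. There are 200 camera calls.

## Working session

There is one attempt and no reset: what is moved stays moved. The work goes in short steps, Python scripts to look and compute and a shell command to move; the robot and the scene stay as the last step left them, time stands still between calls to the robot, and variables do not carry over. Pictures are saved under pics/ and viewed, about 12 in all and at most 16, crops included, and the job is handed in when it is done.

```bash
ls; mkdir -p pics
cat > h.py <<'E'
from plant import env
import numpy as np, cv2
from scipy.spatial.transform import Rotation as Ro
def cap(n):
    s=env.sense(); c=env.capture(n); c['s']=s
    if n=='wrist':
        T=np.eye(4);T[:3,:3]=Ro.from_quat(s['orientation']).as_matrix();T[:3,3]=s['ee_pos']
        c['W']=T@np.array(c['tool_from_camera'])
    else:
        M=np.eye(4);M[:3,:3]=c['R'];M[:3,3]=c['t'];c['W']=np.linalg.inv(M)
    return c
def ray(c,u,v):
    d=np.linalg.inv(c['camera_matrix'])@np.array([u,v,1.]);return c['W'][:3,3],c['W'][:3,:3]@d
def atz(c,u,v,z):
    o,d=ray(c,u,v);return o+d*(z-o[2])/d[2]
def pt(c,u,v):
    z=c['z_map'][int(round(v)),int(round(u))];o,d=ray(c,u,v);return o+d*z
def cloud(c):
    v,u=np.mgrid[:480,:640];z=c['z_map'];d=np.stack([u,v,np.ones_like(u)],-1)@np.linalg.inv(c['camera_matrix']).T
    P=(d*z[...,None])@c['W'][:3,:3].T+c['W'][:3,3];P[z==0]=np.nan;return P
def save(c,n): cv2.imwrite('pics/'+n+'.png',c['img'][...,::-1])
E
cat > a.py <<'E'
from h import *
np.set_printoptions(precision=1,suppress=True)
print(env.hold_point_z,env.sense())
for n in ('top','side'):
    c=cap(n);save(c,n+'0');P=cloud(c)
    print(n,c['W'][:3,3])
    for l in ['tin_a_mid','rack','rack_stop','keeper_under','bar_centre','bar_end','tray','tamper','shaker','cup']:
        for d in env.spot_point(n,l)[:4]:
            u,v=d['centre']; 
            if d['conf']>.3: print(l,round(d['conf'],2),np.round((u,v)),pt(c,u,v))
E
python3 a.py
```

```text
pics
18.700000000000003 {'clock': 0.0, 'joint_pos': array([ 1.2,  0.4,  1.6, -0. ,  1.1, -0. ]), 'dq': array([-0.,  0.,  0., -0.,  0.,  0.]), 'joint_efforts': array([ -0. , -54.5, -27.4,   0.1,   0. ,  -0. ]), 'ee_pos': array([191.5, 594.3, 196.4]), 'orientation': array([ 0.2,  1. , -0. , -0. ]), 'ft_force': array([ 0.6, -0.4,  0. ]), 'wrist_torque': array([ 0.,  0., -0.]), 'gripper_width': 1.0007519987392355}
top [ 318.  -62. 1137.]
tin_a_mid 0.91 [449. 235.] [ 559.  -367.6   56. ]
rack 0.72 [310. 238.] [554.9 -25.   10.3]
rack 0.4 [381. 183.] [ 686.  -199.5   69.7]
rack_stop 0.94 [313. 194.] [621.8 -33.6 179. ]
rack_stop 0.64 [380. 183.] [ 690.2 -199.4   60.5]
rack_stop 0.32 [310. 192.] [625.3 -27.2 180.8]
keeper_under 0.79 [309. 205.] [597.2 -26.2 170.9]
keeper_under 0.41 [396. 309.] [ 375.3 -232.8   54.7]
bar_centre 0.66 [309. 240.] [549.9 -22.2   8.8]
bar_end 0.71 [315. 172.] [674.5 -37.1 172. ]
tray 0.8 [187. 256.] [505.6 289.9   4.6]
tray 0.57 [313. 173.] [673.2 -32.4 172. ]
tamper 0.59 [228. 187.] [686.5 191.6  26.8]
shaker 0.74 [314. 176.] [666.3 -36.3 168.9]
shaker 0.73 [379. 184.] [ 690.8 -199.    47.1]
cup 0.65 [484. 268.] [ 478.3 -454.7   41.2]
side [  201.6 -1075.    847. ]
tin_a_mid 0.73 [374. 361.] [ 546.9 -401.    55.8]
rack 0.72 [315. 273.] [552.4 -29.7   5.9]
rack_stop 0.97 [356. 255.] [ 616.5 -139.   120.3]
rack_stop 0.31 [362. 213.] [671.8 -38.2 164.1]
keeper_under 0.75 [341. 241.] [617.8 -39.1  94.5]
bar_centre 0.79 [346. 211.] [629.3 -40.  180.2]
bar_end 0.85 [359. 211.] [665.6 -36.7 169.6]
tray 0.57 [257. 217.] [482.1 300.   -0.6]
shaker 0.94 [406. 305.] [ 698.7 -244.3   28.6]
cup 0.95 [357. 420.] [ 463.9 -510.5   45.4]
```

View pics/top0.png

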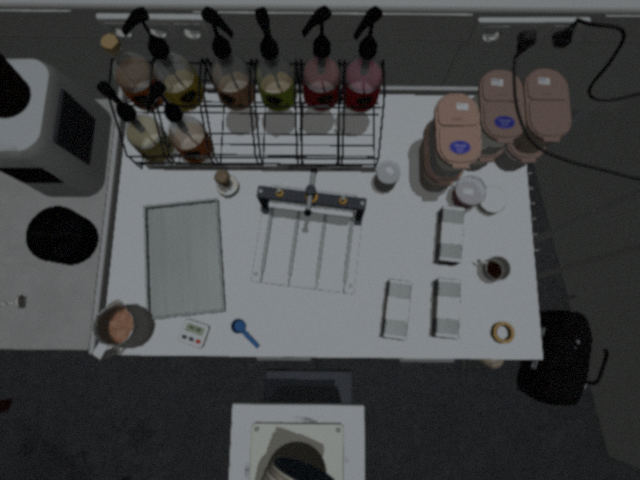

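View pics/side0.png

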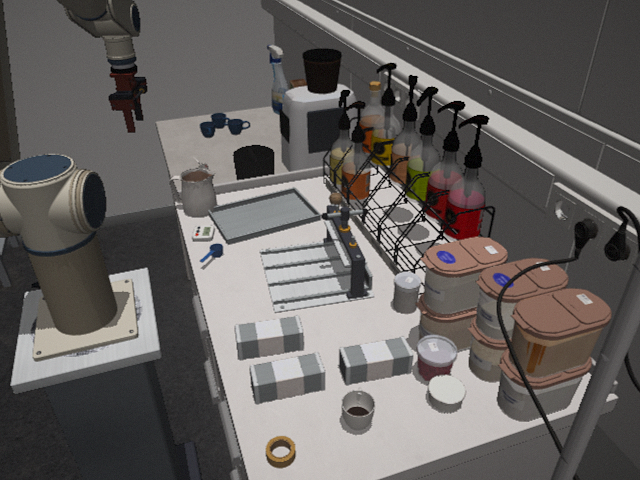

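Three tins (top view px (451,235), (397,309), (448,307)); the rack opens toward the robot at (310,240), the tray is at (187,256), and the bar points along x. Next I'll fit the geometry from depth.

```bash
cat >> h.py <<'E'
def rects(P,lo,hi,box,minpx=60,img=None):
    m=(P[...,2]>lo)&(P[...,2]<hi)&(P[...,0]>box[0])&(P[...,0]<box[1])&(P[...,1]>box[2])&(P[...,1]<box[3])
    n,L,st,_=cv2.connectedComponentsWithStats(m.astype(np.uint8),connectivity=4)
    out=[]
    for i in range(1,n):
        if st[i,4]<minpx: continue
        q=P[L==i]
        (cx,cy),(w,h),a=cv2.minAreaRect(q[:,:2].astype(np.float32))
        if w<h: w,h,a=h,w,a+90
        a=(a+90)%180-90
        out.append((cx,cy,w,h,a,np.median(q[:,2]),st[i,4]))
    return out
def tins(c=None):
    c=c or cap('top')
    return [r for r in rects(cloud(c),46,66,(300,720,-560,400)) if 100<r[2]<165 and 40<r[3]<75]
E
python3 - <<'E'
from h import *
np.set_printoptions(precision=1,suppress=True)
c=cap('top');P=cloud(c)
for r in rects(P,44,66,(300,720,-560,400)): print('56',np.array(r))
for r in rects(P,14,30,(330,720,150,420),20): print('rim',np.array(r))
for r in rects(P,150,200,(500,760,-150,80),10): print('bar',np.array(r))
for r in rects(P,100,145,(500,760,-200,130),20): print('bridge',np.array(r))
for r in rects(P,4,20,(380,700,-170,110),50): print('rack',np.array(r))
print(P[240,440:470,2]); print(P[260,240:370:2,2])
# crop upscaled rack
im=c['img'][150:310,230:390]
cv2.imwrite('pics/rk.png',np.clip(cv2.resize(im,None,fx=4,fy=4,interpolation=2)[:600].astype(float)*1.5,0,255).astype(np.uint8)[...,::-1])
E
```

```text
56 [ 691.3 -335.    72.    20.9   65.3   54.3   92. ]
56 [ 561.3 -374.9  140.2   56.2   -6.4   55.2 1272. ]
56 [ 483.9 -497.4   59.3   31.4   25.    52.    76. ]
56 [ 469.5 -463.7   66.2   21.1   34.2   51.5   70. ]
56 [ 380.2 -358.3  141.4   55.2   -5.    55.1 1389. ]
56 [ 376.  -237.5  141.8   55.9   -7.3   55.2 1376. ]
56 [342.9 372.   83.1  24.2  19.2  55.  155. ]
rim [688.4 192.1  56.   47.3 -56.9  23.1 256. ]
rim [493.9 295.4 307.4 194.2   6.9  20.5 923. ]
rim [338.7 271.5  17.9  17.7   5.3  15.6  35. ]
rim [341.5 159.1  21.8   5.3 -37.4  21.1  21. ]
bar [630.1 -28.4 116.9  21.   -4.4 171.9 325. ]
bridge [751.2 112.5  15.6   3.8  -7.3 110.2  20. ]
bridge [752.  101.2  15.9   4.9  -1.3 111.3  20. ]
bridge [ 750.7 -190.4   17.7    5.3   -4.4  111.5   23. ]
bridge [638.6  41.2 120.8  31.3  83.3 120.1 643. ]
bridge [623.4 -94.5 126.3  32.1  83.5 120.1 690. ]
rack [ 534.1  -18.4  261.5  214.1   84.4    6.9 6369. ]
[53.2 57.7 54.4 53.5 55.6 58.5 55.3 58.5 57.  57.3 56.9 59.8 56.3 56.8
 53.8 55.9 53.  53.9 53.  56.7 53.1 54.7 56.5 -0.5 -4.3  2.5  0.1  3.5
  1.5 -0.9]
[-0.8  1.5  2.1 -0.3 -4.4  2.6 -2.3  3.8  3.   8.4  4.7  9.8 18.9  7.3
  8.8  5.6  5.4  2.3  6.9  6.2  5.8  4.6  7.7  4.  10.2 13.9 12.9  9.
  5.2  4.3  4.3  6.2  6.3  5.   4.8  4.6  7.1  6.3  8.6 20.1 12.5  3.9
  5.1  6.8  7.2  5.4  7.2  5.3  5.3  3.3  4.6  7.1  4.5 14.5 12.7  9.5
  7.3  8.3  6.8  1.9  1.5  4.5 -0.9  4.3  3.2]
```

View pics/rk.png

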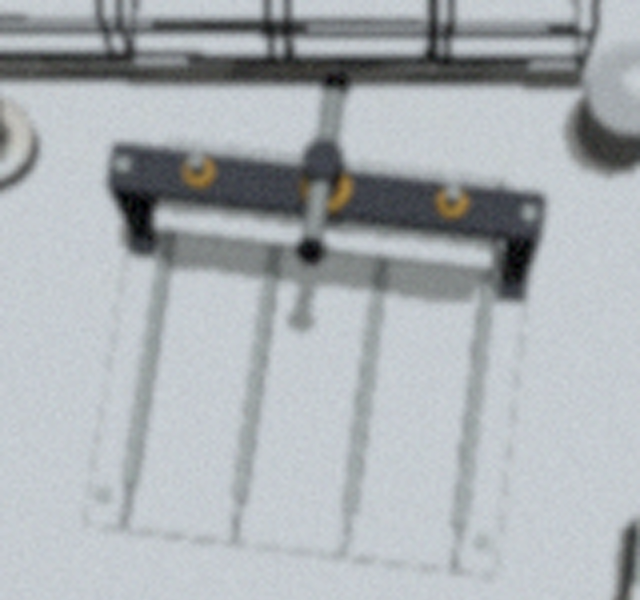

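```bash
cat > st.py <<'E'
from h import *
import sys
np.set_printoptions(precision=3,suppress=True)
s=env.sense();R=Ro.from_quat(s['orientation']).as_matrix()
print('t',round(s['clock'],2),'p',s['ee_pos'].round(1),'jaw yaw',round(np.degrees(np.arctan2(R[1,1],R[0,1])),2),'zt',R[:,2].round(3),'q',s['joint_pos'].round(2),'F',s['ft_force'].round(1),'M',s['wrist_torque'],'w',round(s['gripper_width']*88,1))
E
python3 st.py
python3 -m handwheel '[[50,-50,20,0,0,-8,87],[100,-100,40,0,0,-16,87],[150,-150,60,0,0,-24,87],[200,-200,60,0,0,-32,87],[240,-240,60,0,0,-40,87]]'
python3 -m handwheel '[[20,-45,0,0,0,-8,87],[30,-95,0,0,0,-16,87],[40,-145,0,0,0,-24,87],[40,-195,0,0,0,-32,87],[40,-245,0,0,0,-40,87]]'; python3 st.py
```

```text
t 1.15 p [191.7 594.8 197.2] jaw yaw 72.13 zt [-0. -0. -1.] q [ 1.24  0.42  1.63  0.    1.09 -0.02] F [-0.1 -0.3 -0.1] M [ 0.026 -0.026 -0.047] w 87.9
clock: 1.65
ee_pos: [365.3, 421.4, 250.1]
orientation: [0.486, 0.874, 0.001, 0.0]
ft_force: [0.2, 0.5, 0.3]
gripper_width: 0.99
clock: 2.15
ee_pos: [404.0, 177.6, 249.2]
orientation: [0.756, 0.655, 0.0, 0.0]
ft_force: [1.4, -0.3, -0.2]
gripper_width: 0.989
t 2.15 p [404.  177.6 249.2] jaw yaw -8.19 zt [ 0.001  0.    -1.   ] q [ 0.39  0.08  1.96 -0.    1.1   0.53] F [ 1.4 -0.3 -0.2] M [-0.05   0.076 -0.025] w 87.1
```

```bash
python3 -m handwheel '[[10,-45,0,0,0,-8.5,87],[20,-95,0,0,0,-17,87],[20,-145,0,0,0,-25,87],[20,-195,0,0,0,-34,87],[20,-245,0,0,0,-42,87]]'
python3 -m handwheel '[[-12,-45,0,0,0,-8.5,87],[-24,-90,0,0,0,-17,87],[-36,-135,0,0,0,-25,87],[-48,-169,0,0,0,-34,87],[-48,-169,0,0,0,-42,87]]'
python3 -m handwheel '[[0,0,0,0,0,-5,87],[0,0,0,0,0,-5,87]]'; python3 st.py
python3 - <<'E'
from h import *
for r in tins(): print(np.round(r,1))
c=cap('wrist');print(c['W'].round(2));save(c,'w1')
E
```

```text
clock: 2.65
ee_pos: [423.8, -66.5, 249.5]
orientation: [0.94, 0.34, 0.0, 0.0]
ft_force: [1.8, 1.2, 0.5]
gripper_width: 0.99
clock: 3.15
ee_pos: [374.9, -237.0, 249.3]
orientation: [1.0, -0.022, 0.0, 0.001]
ft_force: [0.4, 0.4, 0.2]
gripper_width: 0.993
clock: 3.35
ee_pos: [375.8, -234.0, 249.2]
orientation: [0.998, -0.061, 0.0, 0.0]
ft_force: [-0.4, -1.2, 0.1]
gripper_width: 0.99
t 3.35 p [ 375.8 -234.   249.2] jaw yaw -96.96 zt [ 0. -0. -1.] q [-0.58  0.08  1.96  0.    1.1   1.11] F [-0.4 -1.2  0.1] M [-0.064  0.138  0.057] w 87.1
[[-1.2000e-01 -9.6000e-01 -2.5000e-01  4.4481e+02]
 [-9.9000e-01  1.1000e-01  3.0000e-02 -2.4090e+02]
 [ 0.0000e+00  2.5000e-01 -9.7000e-01  4.3687e+02]
 [ 0.0000e+00  0.0000e+00  0.0000e+00  1.0000e+00]]
```

View pics/w1.png

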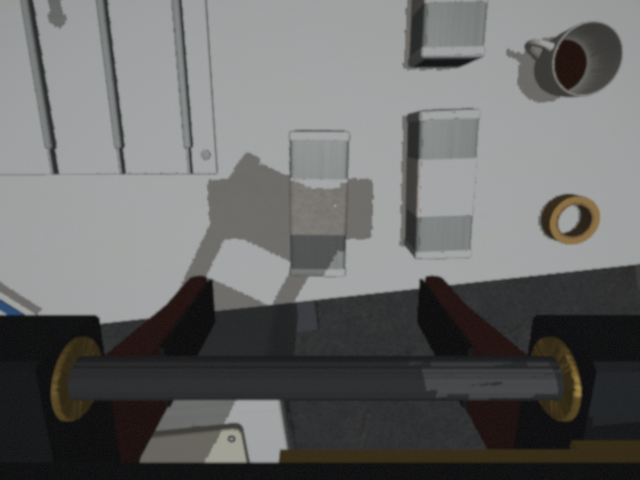

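The wrist view shows the first tin centred at (320,203) and a second at (445,185), with the rack's front rails at upper left. I'll fit the tin from the wrist depth.

```bash
cat > wt.py <<'E'
from h import *
c=cap('wrist');P=cloud(c)
for r in rects(P,44,68,(280,760,-600,450),200): print(np.round(r,1))
E
python3 wt.py; python3 st.py
python3 - <<'E'
from h import *
c=cap('wrist');P=cloud(c)
for r in rects(P,3,24,(380,700,-170,110),200): print('rack',np.round(r,1))
E
```

```text
[ 516.9 -368.4   56.1   48.7   83.1   55.4 3990. ]
[ 478.  -478.3   67.    60.5  -78.4   51.  1730. ]
[ 3.817e+02 -3.560e+02  1.409e+02  5.670e+01 -4.400e+00  5.560e+01
  8.979e+03]
[ 3.779e+02 -2.357e+02  1.398e+02  5.590e+01 -7.700e+00  5.550e+01
  8.369e+03]
t 3.5 p [ 376.1 -233.3  249.1] jaw yaw -96.71 zt [ 0. -0. -1.] q [-0.58  0.08  1.96  0.    1.1   1.11] F [0.  0.1 0.6] M [-0.014  0.193  0.084] w 87.3
rack [ 5.1040e+02 -2.9500e+01  2.2870e+02  1.6390e+02  8.3300e+01  6.3000e+00
  3.7007e+04]
```

```bash
python3 -m handwheel '[[2,-2,-45,0,0,-1,87],[2,-2,-90,0,0,-1,87],[2,-2,-135,0,0,-1,87],[2,-2,-180,0,0,-1,87],[2,-2,-220,0,0,-1,87]]'
python3 -m handwheel '[[0,0,-4,0,0,0,87],[0,0,-4,0,0,0,50],[0,0,-4,0,0,0,50],[0,0,-4,0,0,0,50],[0,0,-4,0,0,0,50]]' 50; 
python3 -m handwheel '[[0,0,0,0,0,0,50],[0,0,0,0,0,0,50],[0,0,0,0,0,0,50]]' 50; python3 st.py
python3 -m handwheel '[[0,0,25,0,0,0,50],[0,0,50,0,0,0,50],[0,0,75,0,0,0,50],[0,0,75,0,0,0,50],[0,0,75,0,0,0,50]]' 50; python3 st.py
```

```text
clock: 4.05
ee_pos: [378.1, -235.1, 27.4]
orientation: [0.998, -0.067, 0.0, 0.0]
ft_force: [0.9, -0.2, -1.1]
gripper_width: 0.99
clock: 4.55
ee_pos: [379.2, -236.3, 26.8]
orientation: [0.998, -0.068, 0.002, 0.001]
ft_force: [0.1, 0.2, -0.8]
gripper_width: 0.667
clock: 4.85
ee_pos: [379.1, -236.3, 26.6]
orientation: [0.998, -0.068, 0.001, 0.001]
ft_force: [-1.7, 0.2, 11.5]
gripper_width: 0.626
t 4.85 p [ 379.1 -236.3   26.6] jaw yaw -97.86 zt [ 0.002 -0.002 -1.   ] q [-0.58  0.47  2.11 -0.    0.55  1.12] F [-1.7  0.2 11.5] M [0.025 0.347 0.025] w 55.1
clock: 5.35
ee_pos: [377.8, -235.4, 100.0]
orientation: [0.998, -0.069, 0.0, 0.0]
ft_force: [-0.1, 0.5, -6.9]
gripper_width: 0.625
t 5.35 p [ 377.8 -235.4  100. ] jaw yaw -97.86 zt [ 0.001 -0.    -1.   ] q [-0.58  0.32  2.09  0.    0.73  1.12] F [-0.1  0.5 -6.9] M [ 0.041  0.145 -0.046] w 55.0
```

```bash
cat > tq.py <<'E'
from h import *
a=[]
for i in range(8):
    env.capture('wrist');s=env.sense();R=Ro.from_quat(s['orientation']).as_matrix();j=R[:,1].copy();j*=np.sign(j[1]) if abs(j[1])>.5 else np.sign(j[0])
    a.append([s['wrist_torque']@j,*s['wrist_torque'],*s['ft_force']])
a=np.array(a);print('M_jaw',a[:,0].mean().round(3),'+-',(a[:,0].std()/8**.5).round(3),a.mean(0).round(2),round(s['clock'],2),'w',round(s['gripper_width']*88,1))
E
python3 tq.py
python3 -m handwheel '[[0,0,0,0,8.5,0,50],[0,0,0,0,17,0,50],[0,0,0,0,25,0,50],[0,0,0,0,25,0,50],[0,0,0,0,25,0,50]]' 
python3 -m handwheel '[[0,0,0,0,0,0,50],[0,0,0,0,0,0,50],[0,0,0,0,-8.5,0,50],[0,0,0,0,-17,0,50],[0,0,0,0,-25,0,50]]' >/dev/null
python3 -m handwheel '[[0,0,0,0,0,0,50],[0,0,0,0,0,0,50],[0,0,0,0,0,0,50]]' 
python3 tq.py
python3 -m handwheel '[[0,0,0,0,-8.5,0,50],[0,0,0,0,-17,0,50],[0,0,0,0,-25,0,50],[0,0,0,0,-25,0,50],[0,0,0,0,-25,0,50]]' 
python3 -m handwheel '[[0,0,0,0,0,0,50],[0,0,0,0,0,0,50],[0,0,0,0,8.5,0,50],[0,0,0,0,17,0,50],[0,0,0,0,25,0,50]]' >/dev/null
python3 -m handwheel '[[0,0,0,0,0,0,50],[0,0,0,0,0,0,50],[0,0,0,0,0,0,50]]' 
python3 tq.py; python3 st.py
```

```text
M_jaw 0.146 +- 0.011 [ 0.15  0.01  0.15  0.01  0.04 -0.11 -6.67] 5.75 w 55.2
clock: 6.25
ee_pos: [378.2, -235.1, 98.9]
orientation: [0.974, -0.066, -0.216, 0.014]
ft_force: [-1.3, 0.1, -6.4]
gripper_width: 0.629
clock: 7.05
ee_pos: [379.0, -236.3, 100.7]
orientation: [0.998, -0.069, -0.0, 0.0]
ft_force: [1.6, 0.2, -5.6]
gripper_width: 0.628
M_jaw 0.191 +- 0.013 [ 0.19  0.01  0.19 -0.01  0.39  0.08 -6.64] 7.45 w 55.0
clock: 7.95
ee_pos: [377.7, -235.7, 100.1]
orientation: [0.974, -0.067, 0.217, -0.014]
ft_force: [0.4, 0.4, -5.4]
gripper_width: 0.628
clock: 8.75
ee_pos: [379.5, -228.8, 98.6]
orientation: [0.991, -0.063, 0.114, -0.023]
ft_force: [0.3, -0.0, -6.8]
gripper_width: 0.627
M_jaw 0.405 +- 0.007 [ 0.4  -0.07  0.42  0.   -0.28 -0.04 -6.51] 9.15 w 55.0
t 9.15 p [ 379.8 -229.7   98.9] jaw yaw -96.91 zt [ 0.229  0.031 -0.973] q [-0.7   0.27  2.21  0.35  0.53  0.71] F [-0.3 -1.  -5.5] M [-0.12   0.409 -0.016] w 55.0
```

```bash
cat > lev.py <<'E'
from h import *
import sys
y=np.radians(float(sys.argv[1]));s=env.sense()
Y=np.array([np.cos(y),np.sin(y),0]);Z=np.array([0,0,-1.]);X=np.cross(Y,Z)
Rt=Ro.from_matrix(np.stack([X,Y,Z],1));r=(Rt*Ro.from_quat(s['orientation']).inv()).as_rotvec(degrees=True)
print('turn',r.round(1), 'to target', (np.array(eval(sys.argv[2]))-s['ee_pos']).round(1) if len(sys.argv)>2 else '')
E
python3 lev.py -97.8 [378,-236,100]
```

```text
turn [-1.7 13.2 -0.5] to target [-1.8 -6.3  1.1]
```

```bash
python3 -m handwheel '[[-1,-3,1,-1,6,0,50],[-2,-6,1,-1.7,13,-0.5,50],[-2,-6,1,-1.7,13,-0.5,50],[-2,-6,1,-1.7,13,-0.5,50]]' 
python3 st.py;python3 lev.py -97.8 [378,-236,100]; python3 tq.py
```

```text
clock: 9.55
ee_pos: [378.7, -234.9, 99.6]
orientation: [0.998, -0.067, 0.003, -0.001]
ft_force: [0.2, -0.0, -5.9]
gripper_width: 0.625
t 9.55 p [ 378.7 -234.9   99.6] jaw yaw -97.65 zt [ 0.007  0.002 -1.   ] q [-0.59  0.32  2.09  0.01  0.73  1.11] F [ 0.2 -0.  -5.9] M [-0.048  0.001  0.006] w 55.0
turn [-0.1  0.4 -0.2] to target [-0.7 -1.1  0.4]
M_jaw 0.08 +- 0.011 [ 0.08 -0.    0.08 -0.01 -0.12  0.07 -6.48] 9.95 w 55.5
```

```bash
python3 -m handwheel '[[0,0,0,0,7,0,50],[0,0,0,0,14,0,50],[0,0,0,0,20,0,50],[0,0,0,0,20,0,50],[0,0,0,0,20,0,50]]' >/dev/null
python3 -m handwheel '[[0,0,0,0,0,0,50],[0,0,0,0,-7,0,50],[0,0,0,0,-14,0,50],[0,0,0,0,-20,0,50],[0,0,0,0,-20,0,50]]' >/dev/null
python3 -m handwheel '[[0,0,0,0,0,0,50],[0,0,0,0,0,0,50],[0,0,0,0,0,0,50]]' >/dev/null
python3 lev.py -97.8 [378,-236,100];python3 tq.py
python3 -m handwheel '[[0,0,0,0,-7,0,50],[0,0,0,0,-14,0,50],[0,0,0,0,-20,0,50],[0,0,0,0,-20,0,50],[0,0,0,0,-20,0,50]]' >/dev/null
python3 -m handwheel '[[0,0,0,0,0,0,50],[0,0,0,0,7,0,50],[0,0,0,0,14,0,50],[0,0,0,0,20,0,50],[0,0,0,0,20,0,50]]' >/dev/null
python3 -m handwheel '[[0,0,0,0,0,0,50],[0,0,0,0,0,0,50],[0,0,0,0,0,0,50]]' 
python3 lev.py -97.8 [378,-236,100];python3 tq.py
```

```text
turn [ 0.   0.2 -0.1] to target [-0.9 -0.1  0. ]
M_jaw 0.244 +- 0.01 [ 0.24  0.03  0.24  0.01  0.03 -0.01 -6.15] 11.65 w 55.2
clock: 12.95
ee_pos: [377.3, -235.1, 99.6]
orientation: [0.998, -0.068, 0.002, -0.001]
ft_force: [0.2, -0.0, -7.0]
gripper_width: 0.629
turn [-0.   0.2 -0. ] to target [ 0.7 -0.9  0.4]
M_jaw 0.04 +- 0.011 [ 0.04 -0.02  0.04 -0.01 -0.16 -0.01 -6.83] 13.35 w 54.9
```

Tin 1's balance moved both ways (0.24 / 0.04 N m, against about 0.02 expected from a sound tin), so it's loose. Carrying it to the tray.

```bash
python3 -m handwheel '[[10,10,45,0,0,0,50],[20,30,90,0,0,7,50],[40,60,130,0,0,14,50],[60,95,160,0,0,21,50],[80,135,160,0,0,28,50]]' >/dev/null
python3 -m handwheel '[[10,40,0,0,0,8,50],[20,80,0,0,0,16,50],[20,120,0,0,0,24,50],[20,160,0,0,0,32,50],[20,200,0,0,0,40,50]]' >/dev/null
python3 -m handwheel '[[5,40,0,0,0,8,50],[10,80,0,0,0,16,50],[15,120,0,0,0,24,50],[20,150,0,0,0,32,50],[20,180,0,0,0,33,50]]' >/dev/null
python3 st.py; python3 lev.py 3.5 [490,285,260]
python3 - <<'E'
from h import *
for n in ('wrist','top'):
    c=cap(n);save(c,'tray_'+n)
    P=cloud(c)
    for r in rects(P,12,28,(330,680,165,415),100): print(n,np.round(r,1))
E
```

```text
t 14.85 p [497.9 280.8 259.4] jaw yaw 3.49 zt [-0.002  0.004 -1.   ] q [0.49 0.28 1.69 0.   1.17 0.43] F [ 1.   0.4 -6.1] M [0.005 0.073 0.01 ] w 55.1
turn [-0.2 -0.1  0. ] to target [-7.9  4.2  0.6]
wrist [ 498.1  314.6  298.6  227.1    6.9   20.6 4860. ]
wrist [339.7 256.6  63.   19.8  89.3  14.1 716. ]
wrist [672.9 197.3  48.7  14.3  89.9  22.5 543. ]
top [671.7 194.7  47.1  16.5  89.3  22.6 100. ]
top [494.4 289.8 307.5 183.2   6.6  20.6 640. ]
top [413.5 379.8 108.1   8.2   8.2  20.1 124. ]
```

View pics/tray_wrist.png

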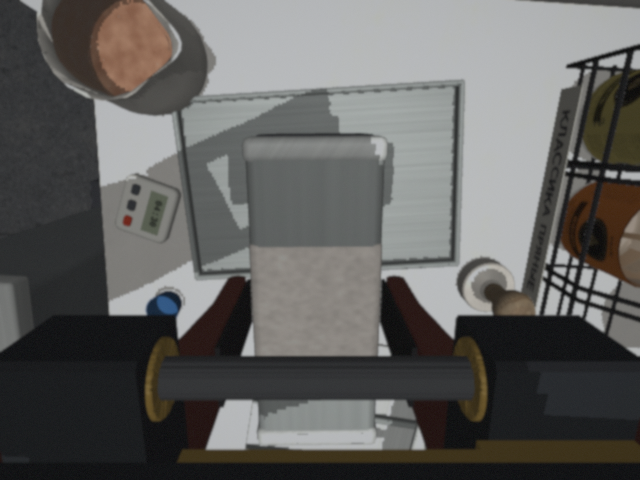

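Tray rim corners in the wrist view are about (178,98), (462,83), (458,262), (196,276). I'll project them at z=21.

Run:
```python
from h import *
c=cap('wrist')
q=np.array([atz(c,u,v,21)[:2] for u,v in [(178,98),(462,83),(458,262),(196,276)]]);print(q.round(1),q.mean(0).round(1))
for i in range(4):
    d=q[(i+1)%4]-q[i];print(np.linalg.norm(d).round(1),np.degrees(np.arctan2(d[1],d[0])).round(1))
```

```text
[[355.5 378.6]
 [633.8 409.1]
 [656.8 226.5]
 [370.8 193.1]] [504.2 301.8]
280.0 6.3
184.1 -82.8
287.9 -173.3
186.1 94.7
```

```bash
python3 -m handwheel '[[45,15,0,0,0,3,50],[90,29,-20,0,0,3,50],[90,29,-70,0,0,3,50],[90,29,-120,0,0,3,50],[90,29,-170,0,0,3,50]]'
python3 -m handwheel '[[0,0,-30,0,0,0,50],[0,0,-45,0,0,0,50],[0,0,-52,0,0,0,50],[0,0,-52,0,0,0,50]]'; python3 st.py; python3 lev.py 6.5 [588.5,309.7,31]
```

```text
clock: 15.5
ee_pos: [587.9, 306.7, 88.4]
orientation: [0.668, 0.744, 0.001, -0.002]
ft_force: [1.2, -0.4, -7.2]
gripper_width: 0.626
clock: 15.9
ee_pos: [588.5, 308.1, 38.7]
orientation: [0.668, 0.744, 0.001, -0.002]
ft_force: [-0.3, 0.4, -5.9]
gripper_width: 0.628
t 15.9 p [588.5 308.1  38.7] jaw yaw 6.19 zt [-0.001  0.004 -1.   ] q [0.46 0.67 1.62 0.01 0.85 0.35] F [-0.3  0.4 -5.9] M [-0.12  -0.018 -0.034] w 55.3
turn [-0.2 -0.1  0.3] to target [-0.   1.6 -7.7]
```

```bash
python3 -m handwheel '[[0,1,-4,0,0,0,50],[0,1,-8,0,0,0,50],[0,1,-8,0,0,0,50]]'
python3 -m handwheel '[[0,0,0,0,0,0,60],[0,0,0,0,0,0,68],[0,0,0,0,0,0,74],[0,0,0,0,0,0,74],[0,0,0,0,0,0,74]]'
python3 -m handwheel '[[0,0,20,0,0,0,74],[0,0,60,0,0,0,74],[0,0,110,0,0,0,80],[0,0,160,0,0,0,87],[0,0,210,0,0,0,87]]' 
python3 -m handwheel '[[-8,-45,10,0,0,-8.5,87],[-20,-95,20,0,0,-17,87],[-35,-145,20,0,0,-25,87],[-50,-195,20,0,0,-34,87],[-60,-245,20,0,0,-42,87]]' 
python3 -m handwheel '[[-20,-45,0,0,0,-8.5,87],[-40,-90,0,0,0,-17,87],[-60,-135,0,0,0,-25,87],[-80,-180,0,0,0,-34,87],[-100,-225,0,0,0,-42,87]]'
python3 st.py
python3 - <<'E'
from h import *
c=cap('top')
for r in tins(c): print(np.round(r,1))
c=cap('wrist');save(c,'w2')
E
python3 wt.py
```

```text
clock: 16.2
ee_pos: [588.3, 309.6, 31.0]
orientation: [0.668, 0.745, 0.002, -0.002]
ft_force: [-0.6, -0.1, -5.4]
gripper_width: 0.625
clock: 16.7
ee_pos: [588.3, 309.5, 30.7]
orientation: [0.668, 0.744, 0.001, -0.002]
ft_force: [-0.4, 0.7, 0.3]
gripper_width: 0.84
clock: 17.2
ee_pos: [587.7, 309.3, 242.4]
orientation: [0.668, 0.744, 0.001, -0.002]
ft_force: [0.4, 0.1, -0.1]
gripper_width: 0.989
clock: 17.7
ee_pos: [528.5, 70.4, 260.7]
orientation: [0.891, 0.453, 0.002, -0.001]
ft_force: [0.9, -0.0, -0.0]
gripper_width: 0.991
clock: 18.2
ee_pos: [428.6, -154.6, 260.7]
orientation: [0.995, 0.104, 0.002, -0.0]
ft_force: [0.6, -0.4, 0.7]
gripper_width: 0.989
t 18.2 p [ 428.6 -154.6  260.7] jaw yaw -78.11 zt [ 0.005  0.001 -1.   ] q [-0.37  0.09  1.93  0.    1.12  0.99] F [ 0.6 -0.4  0.7] M [-0.069  0.14  -0.004] w 87.1
[ 586.2  304.9  142.3   56.7  -83.3   58.3 1270. ]
[ 647.1 -396.    35.2    9.6   43.    52.1  498. ]
[ 5.6310e+02 -3.7300e+02  1.4080e+02  5.6100e+01 -6.4000e+00  5.5500e+01
  1.0134e+04]
[ 475.7 -464.4   65.8   28.3   24.5   50.4  666. ]
[ 394.8 -356.4  115.3   57.    -5.7   55.6 5607. ]
```

View pics/w2.png

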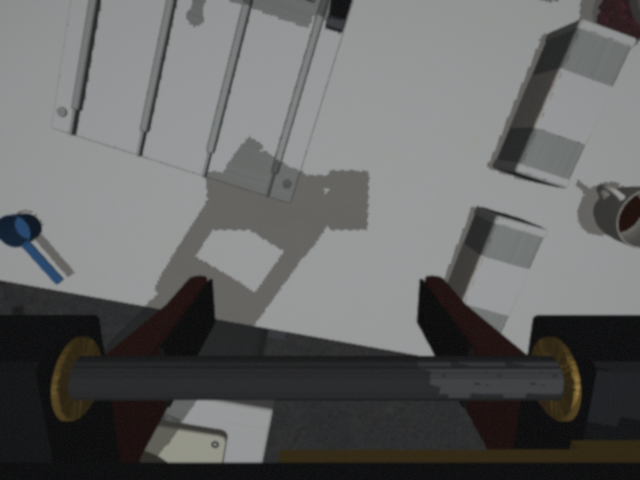

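Tin 1 lies in the tray at (586,305). The wrist view also shows the rack mouth, with base corners at about (53,126) and (293,202). I'll use that to get the rack frame.

Run:
```python
from h import *
c=cap('wrist')
f=np.array([atz(c,u,v,6)[:2] for u,v in [(53,126),(293,202)]])
print('base corners',f.round(1),f.mean(0).round(1)); d=f[1]-f[0];print(np.linalg.norm(d).round(1),'yaw',(np.degrees(np.arctan2(d[1],d[0]))+90).round(2))
for a,b in [((75,130),(95,2)),((141,152),(174,2)),((207,174),(248,2)),((277,192),(326,12))]:
    A=atz(c,*a,13)[:2];B=atz(c,*b,16)[:2];print(A.round(1),B.round(1),np.degrees(np.arctan2(*(B-A)[::-1])).round(2))
P=cloud(c)
for r in rects(P,9,24,(400,700,-170,110),100): print('rail',np.round(r,1))
```

```text
base corners [[ 447.9  129.8]
 [ 421.2 -130.8]] [434.5  -0.5]
262.0 yaw -5.85
[449.3 103.1] [572.1  90.2] -5.99
[441.2  34.4] [587.6  16.7] -6.85
[432.8 -36.2] [602.2 -52.1] -5.35
[ 429.4 -112.2] [ 609.2 -126.5] -4.56
rail [ 510.6   92.9  134.6    9.3   -7.1   15.4 1452. ]
rail [ 514.4   22.   158.1    9.    -6.3   15.6 1519. ]
rail [ 518.3  -48.4  181.8    8.9   -6.6   15.8 1589. ]
rail [ 521.2 -119.1  203.4    8.1   -6.5   15.9 1602. ]
rail [ 599.3 -144.2   18.    12.    82.9   16.1  287. ]
```

```bash
python3 -m handwheel '[[27,-44,0,0,0,-6,87],[54,-88,0,0,0,-12,87],[81,-132,0,0,0,-18.3,87],[108,-175,0,0,0,-18.3,87],[134,-218,0,0,0,-18.3,87]]' 
python3 -m handwheel '[[0,0,-45,0,0,0,87],[0,0,-90,0,0,0,87],[0,0,-90,0,0,0,87]]' ;python3 wt.py; python3 lev.py -96.4 [563,-373,25]
```

```text
clock: 18.9
ee_pos: [563.1, -365.6, 260.1]
orientation: [0.999, -0.051, 0.002, -0.0]
ft_force: [1.2, 0.5, 0.2]
gripper_width: 0.995
clock: 19.2
ee_pos: [558.1, -361.8, 163.4]
orientation: [0.999, -0.051, -0.003, -0.004]
ft_force: [-1.2, -0.0, -0.7]
gripper_width: 0.991
[ 699.7 -232.1   52.    18.7  -38.6   54.  1103. ]
[ 5.6370e+02 -3.7360e+02  1.4020e+02  5.5900e+01 -6.1000e+00  5.5500e+01
  1.3601e+04]
[ 620.3 -153.1   32.4   14.3   14.1   56.4 1017. ]
[ 488.3 -491.8   61.3   32.1   41.6   51.9  874. ]
[ 450.9 -362.4   55.6    4.    85.1   49.7  482. ]
[ 384.9 -356.7   55.    51.1   85.6   55.6 3114. ]
turn [-0.3 -0.1 -0.5] to target [   3.2   -9.9 -142.3]
```

```bash
python3 -m handwheel '[[0,0,0,0,0,0,87],[0,0,0,0,0,0,87]]' ; python3 lev.py -96.2 [563.5,-373.5,25]
```

```text
clock: 19.45
ee_pos: [562.5, -366.2, 173.4]
orientation: [0.999, -0.052, 0.004, 0.001]
ft_force: [0.2, -0.0, -0.3]
gripper_width: 0.993
turn [ 0.1  0.5 -0.2] to target [   1.    -7.3 -148.4]
```

```bash
python3 -m handwheel '[[0.5,-4,-20,0,0,0,87],[1,-7,-50,0,0,0,87],[1,-7,-90,0,0,0,87],[1,-7,-130,0,0,0,87],[1,-7,-147,0,0,0,87]]'
python3 -m handwheel '[[0,0,0,0,0,0,87],[0,0,0,0,0,0,50],[0,0,0,0,0,0,50],[0,0,0,0,0,0,50],[0,0,0,0,0,0,50]]' 50
python3 -m handwheel '[[0,0,0,0,0,0,50],[0,0,0,0,0,0,50]]'; python3 st.py; python3 lev.py -96.2 [563.5,-373.5,25]
```

```text
clock: 19.95
ee_pos: [561.1, -372.4, 22.2]
orientation: [0.999, -0.053, 0.001, -0.001]
ft_force: [0.0, 0.4, -0.3]
gripper_width: 0.992
clock: 20.45
ee_pos: [562.3, -373.5, 24.9]
orientation: [0.999, -0.053, 0.003, 0.0]
ft_force: [-0.7, 1.2, -0.3]
gripper_width: 0.664
clock: 20.65
ee_pos: [562.3, -373.9, 24.8]
orientation: [0.999, -0.053, 0.003, 0.0]
ft_force: [-1.2, -1.2, 6.4]
gripper_width: 0.624
t 20.65 p [ 562.3 -373.9   24.8] jaw yaw -96.07 zt [ 0.006 -0.001 -1.   ] q [-0.61  0.7   1.6   0.    0.83  1.07] F [-1.2 -1.2  6.4] M [-0.23   0.344  0.017] w 54.9
turn [ 0.1  0.3 -0.1] to target [1.2 0.4 0.2]
```

```bash
python3 -m handwheel '[[0,0,30,0,0,0,50],[-20,10,60,0,0,0,50],[-50,30,85,0,0,0,50],[-70,50,95,0,0,0,50],[-70,50,95,0,0,0,50]]' >/dev/null
python3 -m handwheel '[[0,0,0,0,7,0,50],[0,0,0,0,14,0,50],[0,0,0,0,20,0,50],[0,0,0,0,20,0,50],[0,0,0,0,20,0,50]]' >/dev/null
python3 -m handwheel '[[0,0,0,0,0,0,50],[0,0,0,0,-7,0,50],[0,0,0,0,-14,0,50],[0,0,0,0,-20,0,50],[0,0,0,0,-20,0,50]]' >/dev/null
python3 -m handwheel '[[0,0,0,0,0,0,50],[0,0,0,0,0,0,50],[0,0,0,0,0,0,50]]' >/dev/null
python3 lev.py -96.2 [490,-324,120];python3 tq.py
python3 -m handwheel '[[0,0,0,0,-7,0,50],[0,0,0,0,-14,0,50],[0,0,0,0,-20,0,50],[0,0,0,0,-20,0,50],[0,0,0,0,-20,0,50]]' >/dev/null
python3 -m handwheel '[[0,0,0,0,0,0,50],[0,0,0,0,7,0,50],[0,0,0,0,14,0,50],[0,0,0,0,20,0,50],[0,0,0,0,20,0,50]]' >/dev/null
python3 -m handwheel '[[0,0,0,0,0,0,50],[0,0,0,0,0,0,50],[0,0,0,0,0,0,50]]' 
python3 lev.py -96.2 [490,-324,120];python3 tq.py
```

```text
turn [ 0.   0.2 -0.2] to target [-2.4 -0.8  1.6]
M_jaw 0.135 +- 0.006 [ 0.14 -0.02  0.14 -0.01  0.08  0.18 -5.55] 22.85 w 55.1
clock: 24.15
ee_pos: [490.5, -322.9, 118.1]
orientation: [0.999, -0.053, 0.002, -0.001]
ft_force: [-0.2, 0.0, -5.3]
gripper_width: 0.628
turn [-0.   0.2 -0.1] to target [-0.5 -1.1  1.9]
M_jaw 0.199 +- 0.01 [ 0.2   0.    0.2  -0.02 -0.11  0.1  -5.15] 24.55 w 55.4
```

```bash
python3 -m handwheel '[[0,0,0,0,8,0,50],[0,0,0,0,16,0,50],[0,0,0,0,24,0,50],[0,0,0,0,24,0,50],[0,0,0,0,24,0,50]]' >/dev/null
python3 -m handwheel '[[0,0,0,0,0,0,50],[0,0,0,0,-8,0,50],[0,0,0,0,-16,0,50],[0,0,0,0,-24,0,50],[0,0,0,0,-24,0,50]]' >/dev/null
python3 -m handwheel '[[0,0,0,0,0,0,50],[0,0,0,0,0,0,50],[0,0,0,0,0,0,50]]' >/dev/null
python3 tq.py
python3 -m handwheel '[[0,0,0,0,-8,0,50],[0,0,0,0,-16,0,50],[0,0,0,0,-24,0,50],[0,0,0,0,-24,0,50],[0,0,0,0,-24,0,50]]' >/dev/null
python3 -m handwheel '[[0,0,0,0,0,0,50],[0,0,0,0,8,0,50],[0,0,0,0,16,0,50],[0,0,0,0,24,0,50],[0,0,0,0,24,0,50]]' >/dev/null
python3 -m handwheel '[[0,0,0,0,0,0,50],[0,0,0,0,0,0,50],[0,0,0,0,0,0,50]]' 
python3 lev.py -96.2 [490,-324,120];python3 tq.py;python3 st.py
```

```text
M_jaw 0.152 +- 0.008 [ 0.15  0.01  0.15  0.01  0.1   0.17 -5.34] 26.25 w 55.3
clock: 27.55
ee_pos: [490.8, -322.7, 118.0]
orientation: [0.999, -0.053, 0.002, -0.001]
ft_force: [0.6, -0.6, -5.1]
gripper_width: 0.628
turn [-0.   0.2 -0.1] to target [-0.8 -1.3  2. ]
M_jaw 0.171 +- 0.008 [ 0.17  0.02  0.17  0.    0.19  0.11 -5.6 ] 27.95 w 55.4
t 27.95 p [ 491.3 -323.2  118.5] jaw yaw -96.1 zt [ 0.004  0.    -1.   ] q [-0.6   0.47  1.77  0.    0.9   1.07] F [ 1.2  0.6 -5.5] M [ 0.056  0.153 -0.028] w 55.4
```

Tin 2's balance doesn't follow the tipping (0.14/0.20, 0.15/0.17 N m), so it's sound. It goes to lane y=-70.

```bash
python3 -m handwheel '[[1,45,0,0,0,-0.4,50],[2,90,0,0,0,-0.4,50],[4,140,0,0,0,-0.4,50],[5,190,0,0,0,-0.4,50],[6,240,0,0,0,-0.4,50]]' 
python3 -m handwheel '[[0,0,-20,0,0,0,50],[0,0,-52,0,0,0,50],[0,0,-52,0,0,0,50],[0,0,-52,0,0,0,50]]'
python3 lev.py -96.5 [497,-81.4,66]
python3 - <<'E'
from h import *
c=cap('wrist');P=cloud(c);save(c,'lane1')
for r in rects(P,9,24,(400,700,-170,110),100): print('rail',np.round(r,1))
E
```

```text
clock: 28.45
ee_pos: [497.5, -81.5, 118.7]
orientation: [0.998, -0.057, 0.002, -0.0]
ft_force: [1.4, 0.4, -4.9]
gripper_width: 0.63
clock: 28.85
ee_pos: [497.3, -83.2, 66.5]
orientation: [0.998, -0.057, 0.001, -0.0]
ft_force: [0.0, -0.5, -6.0]
gripper_width: 0.633
turn [-0.   0.2 -0. ] to target [-0.3  1.8 -0.5]
rail [ 599.2 -144.1   18.5   11.    84.8   16.   821. ]
rail [624.1  76.7  11.9   2.9 -13.1  11.5 130. ]
rail [ 543.7   18.9  157.5    9.1   -6.6   15.6 4561. ]
rail [ 593.2  -57.    41.3    8.3   -6.2   15.9 1201. ]
rail [ 585.9 -126.4   40.4    8.3   -6.3   16.  1177. ]
rail [ 535.5   89.9  132.7   10.2   -6.9   15.4 4054. ]
```

View pics/lane1.png

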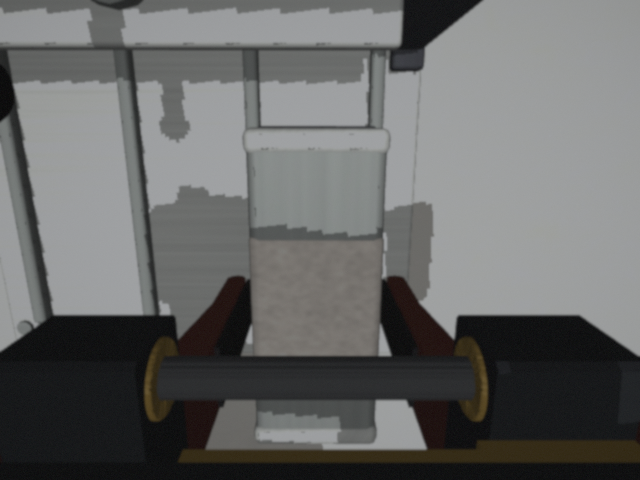

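Run:
```python
from h import *
c=cap('wrist');P=cloud(c);s=env.sense();p=s['ee_pos'];n=np.array([.1132,.9936])
for lo,hi in[(80,105)]:
  for r in rects(P,lo,hi,(400,620,-170,110),100): print('tin',np.round(r,1),'n',np.round(np.array(r[:2])@n,1))
print(p.round(1),(p[:2]@n).round(1))
m=(P[...,2]>85)&(P[...,2]<105)
for v in (150,180,210):
    cols=np.where(m[v,200:430])[0]+200; a,b=P[v,cols[2]],P[v,cols[-3]]; print(v,cols[0],cols[-1],a.round(1),b.round(1),((a+b)/2)[:2]@n)
```

```text
tin [ 6.1020e+02 -5.0900e+01  1.5220e+02  1.7700e+01  8.3500e+01  9.0100e+01
  2.0163e+04] n 18.5
tin [ 605.2 -143.6   18.4    6.1   66.3   91.8 1008. ] n -74.2
tin [ 5.2180e+02 -8.5100e+01  9.6700e+01  7.3000e+01 -5.8000e+00  9.7900e+01
  3.1651e+04] n -25.5
tin [ 442.2  -75.9   56.3   24.    83.7   98.  5124. ] n -25.3
[498.6 -83.7  67.6] -26.7
150 245 387 [563.7 -64.2  98.4] [ 557.8 -115.9   96.9] -25.966204439197373
180 247 384 [552.5 -63.   97. ] [ 546.5 -114.    96.1] -25.726253814130565
210 248 383 [540.8 -61.5  96.7] [ 535.1 -112.6   97.5] -25.59192262020942
```

```bash
python3 -m handwheel '[[0,1.3,-12,0,0,0,50],[0,1.3,-24,0,0,0,50],[0,1.3,-32,0,0,0,50],[0,1.3,-35,0,0,0,50],[0,1.3,-36,0,0,0,50]]'; python3 -m handwheel '[[0,0,0,0,0,0,50],[0,0,0,0,0,0,50]]'; python3 st.py
```

```text
clock: 29.45
ee_pos: [496.6, -81.7, 30.6]
orientation: [0.998, -0.056, 0.001, -0.0]
ft_force: [-8.4, 1.5, 21.0]
gripper_width: 0.629
clock: 29.65
ee_pos: [496.6, -81.7, 30.7]
orientation: [0.998, -0.056, 0.001, -0.0]
ft_force: [-5.5, 1.0, 7.1]
gripper_width: 0.626
t 29.65 p [496.6 -81.7  30.7] jaw yaw -96.47 zt [ 0.002  0.001 -1.   ] q [-0.19  0.52  1.99  0.    0.63  1.5 ] F [-5.5  1.   7.1] M [-0.068  1.084 -0.124] w 55.1
```

```bash
python3 -m handwheel '[[0,0,0,0,0,0,62],[0,0,0,0,0,0,68],[0,0,0,0,0,0,70],[0,0,0,0,0,0,70]]'
python3 -m handwheel '[[0,0,20,0,0,0,70],[0,0,60,0,0,0,60],[-30,3,75,0,0,0,30],[-70,8,75,0,0,0,5],[-105,12,75,0,0,0,0]]'
python3 -m handwheel '[[0,0,0,0,0,0,0],[0,0,0,0,0,0,0],[0,0,-35,0,0,0,0],[0,0,-75,0,0,0,0],[0,0,-75,0,0,0,0]]' 20
python3 st.py; python3 lev.py -96.5 [392.5,-69,28]
```

```text
clock: 30.05
ee_pos: [497.9, -81.9, 30.4]
orientation: [0.998, -0.056, 0.002, -0.0]
ft_force: [0.3, -0.3, -0.6]
gripper_width: 0.799
clock: 30.55
ee_pos: [391.5, -69.6, 105.9]
orientation: [0.998, -0.056, 0.003, -0.0]
ft_force: [-0.0, 0.5, -0.1]
gripper_width: 0.47
clock: 31.05
ee_pos: [390.8, -69.4, 26.6]
orientation: [0.998, -0.056, -0.002, -0.001]
ft_force: [0.2, 0.5, 0.6]
gripper_width: 0.025
t 31.05 p [390.8 -69.4  26.6] jaw yaw -96.47 zt [-0.004  0.002 -1.   ] q [-0.21  0.43  2.21  0.    0.5   1.48] F [0.2 0.5 0.6] M [-0.004  0.212 -0.034] w 2.2
turn [-0.1 -0.2 -0. ] to target [1.7 0.4 1.4]
```

```bash
python3 -m handwheel '[[20,-2.3,3,0,0,0,0],[40,-4.5,5,0,0,0,0],[60,-6.8,5,0,0,0,0],[80,-9.1,5,0,0,0,0],[95,-10.8,5,0,0,0,0]]'
python3 -m handwheel '[[6,-0.7,0,0,0,0,0],[11,-1.2,0,0,0,0,0],[15,-1.7,0,0,0,0,0],[18,-2.0,0,0,0,0,0]]'; python3 st.py
```

```text
clock: 31.55
ee_pos: [491.0, -81.1, 37.5]
orientation: [0.998, -0.056, 0.004, -0.0]
ft_force: [1.0, -0.2, 1.0]
gripper_width: 0.005
clock: 31.95
ee_pos: [498.4, -81.8, 36.6]
orientation: [0.998, -0.056, -0.005, -0.001]
ft_force: [-29.0, -0.5, 42.2]
gripper_width: 0.005
t 31.95 p [498.4 -81.8  36.6] jaw yaw -96.44 zt [-0.01   0.002 -1.   ] q [-0.19  0.51  1.98  0.    0.66  1.5 ] F [-29.   -0.5  42.2] M [-0.073  5.349  0.005] w 0.4
```

```bash
python3 -m handwheel '[[-5,0.6,0,0,0,0,0],[-30,3.5,0,0,0,0,0],[-60,7,40,0,0,0,0],[-80,9,100,0,0,0,0],[-90,10,150,0,0,0,0]]'
python3 -m handwheel '[[-10,0,40,0,0,0,0],[-10,0,60,0,0,0,0],[-10,0,60,0,0,0,0]]'
python3 st.py
python3 - <<'E'
from h import *
c=cap('wrist');P=cloud(c);save(c,'push1')
for r in rects(P,57,68,(380,620,-170,110),200): print('tin',np.round(r,1))
for r in rects(P,9,24,(400,700,-170,110),100): print('rail',np.round(r,1))
E
```

```text
clock: 32.45
ee_pos: [415.9, -72.4, 172.6]
orientation: [0.998, -0.056, 0.0, -0.0]
ft_force: [2.1, -0.6, 0.3]
gripper_width: 0.005
clock: 32.75
ee_pos: [410.1, -73.2, 235.0]
orientation: [0.998, -0.056, 0.005, 0.0]
ft_force: [0.2, -0.2, -0.1]
gripper_width: 0.005
t 32.75 p [410.1 -73.2 235. ] jaw yaw -96.48 zt [ 0.011 -0.001 -1.   ] q [-0.21  0.05  2.03  0.    1.05  1.48] F [ 0.2 -0.2 -0.1] M [-0.025  0.161  0.011] w 0.4
tin [ 5.1630e+02 -8.2700e+01  1.3570e+02  5.5400e+01 -6.5000e+00  6.1500e+01
  1.1061e+04]
rail [ 530.7   90.7  173.9    8.9   -6.6   15.5 1929. ]
rail [ 522.9   21.5  173.7    8.6   -6.6   15.7 1755. ]
rail [ 514.1  -47.7  173.7    8.1   -6.6   15.9 1472. ]
rail [ 506.5 -117.3  174.     8.2   -6.5   15.9 1572. ]
```

View pics/push1.png

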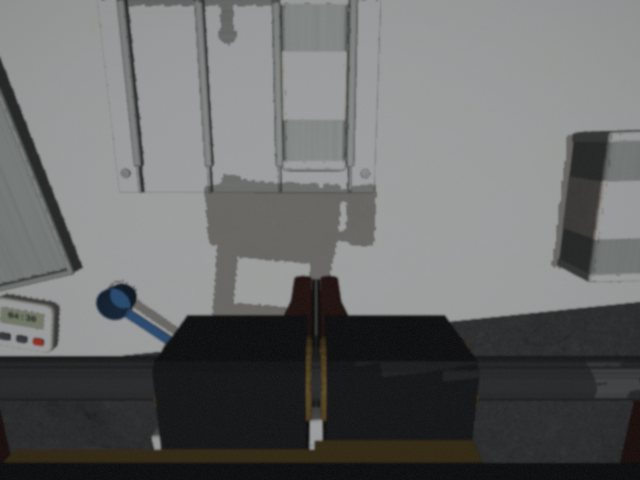

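```bash
python3 - <<'E'
from h import *
c=cap('wrist');print(atz(c,315,166,60).round(1))
E
python3 -m handwheel '[[-15,2,-45,0,0,0,0],[-20,3,-95,0,0,0,0],[-20,3,-145,0,0,0,0],[-20,3,-195,0,0,0,0],[-20,3,-205,0,0,0,0]]'
python3 -m handwheel '[[0,0,0,0,0,0,0],[15,-1.7,0,0,0,0,0],[30,-3.4,0,0,0,0,0]]'
python3 -m handwheel '[[10,-1.1,0,0,0,0,0],[20,-2.2,0,0,0,0,0]]'
python3 -m handwheel '[[10,-1.1,0,0,0,0,0],[20,-2.2,0,0,0,0,0]]'; python3 st.py
```

```text
[451.9 -76.5  60. ]
clock: 33.35
ee_pos: [383.0, -68.7, 21.1]
orientation: [0.998, -0.056, -0.005, -0.001]
ft_force: [-0.9, -0.5, 0.2]
gripper_width: 0.005
clock: 33.65
ee_pos: [420.1, -73.6, 28.5]
orientation: [0.998, -0.057, 0.003, -0.0]
ft_force: [0.2, -0.5, 1.0]
gripper_width: 0.003
clock: 33.85
ee_pos: [439.9, -75.7, 28.3]
orientation: [0.998, -0.056, 0.003, -0.0]
ft_force: [-6.6, 0.6, 6.0]
gripper_width: 0.004
clock: 34.05
ee_pos: [456.7, -77.3, 27.1]
orientation: [0.998, -0.056, -0.0, -0.0]
ft_force: [-6.4, 0.8, 5.6]
gripper_width: 0.006
t 34.05 p [456.7 -77.3  27.1] jaw yaw -96.47 zt [-0.     0.001 -1.   ] q [-0.19  0.49  2.08  0.    0.58  1.49] F [-6.4  0.8  5.6] M [0.092 1.291 0.003] w 0.6
```

```bash
python3 -m handwheel '[[10,-1.1,0,0,0,0,0],[20,-2.2,0,0,0,0,0]]'
python3 -m handwheel '[[8,-0.9,0,0,0,0,0],[16,-1.8,0,0,0,0,0]]'
python3 -m handwheel '[[4,-0.5,0,0,0,0,0],[8,-0.9,0,0,0,0,0]]'
python3 -m handwheel '[[2,-0.2,0,0,0,0,0],[4,-0.5,0,0,0,0,0]]'; python3 st.py
python3 - <<'E'
from h import *
c=cap('wrist');save(c,'push2');P=cloud(c)
for r in rects(P,57,68,(440,640,-170,-40),200): print('tin',np.round(r,1))
E
```

```text
clock: 34.25
ee_pos: [476.6, -79.5, 27.0]
orientation: [0.998, -0.056, -0.0, -0.0]
ft_force: [-7.3, 1.2, 6.0]
gripper_width: 0.01
clock: 34.45
ee_pos: [493.4, -81.4, 26.9]
orientation: [0.998, -0.056, 0.0, -0.0]
ft_force: [-6.5, 1.7, 6.1]
gripper_width: 0.001
clock: 34.65
ee_pos: [501.6, -82.4, 26.7]
orientation: [0.998, -0.056, 0.001, -0.0]
ft_force: [-7.0, 1.1, 6.9]
gripper_width: 0.01
clock: 34.85
ee_pos: [505.2, -82.8, 26.6]
orientation: [0.998, -0.056, 0.001, -0.0]
ft_force: [-6.9, 0.8, 6.5]
gripper_width: 0.008
t 34.85 p [505.2 -82.8  26.6] jaw yaw -96.47 zt [ 0.001  0.001 -1.   ] q [-0.19  0.53  1.97  0.    0.64  1.5 ] F [-6.9  0.8  6.5] M [0.164 1.321 0.037] w 0.7
tin [ 605.5 -142.9   18.8    7.4   59.9   62.7  596. ]
tin [ 5.5800e+02 -8.7000e+01  8.7000e+01  5.5700e+01 -6.4000e+00  6.1500e+01
  3.3338e+04]
```

View pics/push2.png

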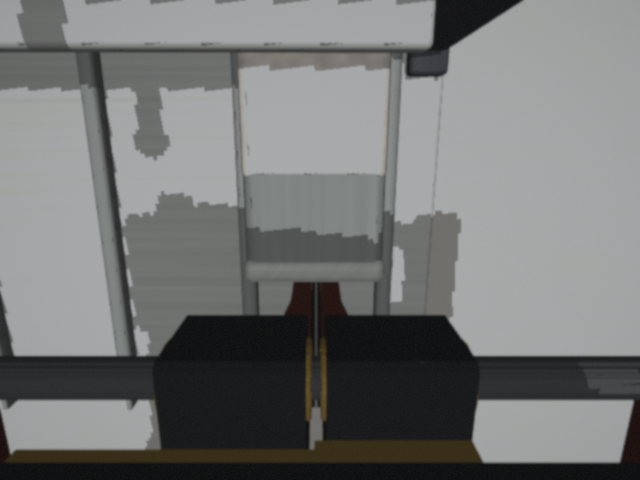

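The tin is sliding under the keeper, with its near end at (313,272). I'll keep pushing until the force rises.

```bash
python3 -m handwheel '[[2,-0.2,0,0,0,0,0],[3,-0.3,0,0,0,0,0]]'
python3 -m handwheel '[[2,-0.2,0,0,0,0,0],[3,-0.3,0,0,0,0,0]]'
python3 -m handwheel '[[2,-0.2,0,0,0,0,0],[3,-0.3,0,0,0,0,0]]'
```

```text
clock: 35.1
ee_pos: [508.0, -83.1, 26.5]
orientation: [0.998, -0.056, 0.0, -0.0]
ft_force: [-9.0, 0.7, 7.2]
gripper_width: 0.006
clock: 35.3
ee_pos: [507.9, -83.0, 26.2]
orientation: [0.998, -0.056, -0.003, -0.001]
ft_force: [-16.2, 1.0, 14.4]
gripper_width: 0.006
clock: 35.5
ee_pos: [507.8, -82.9, 25.9]
orientation: [0.998, -0.056, -0.006, -0.001]
ft_force: [-24.2, 0.9, 22.3]
gripper_width: 0.001
```

```bash
python3 -m handwheel '[[-4,0.4,0,0,0,0,0],[-8,0.8,0,0,0,0,0],[-14,1.6,0,0,0,0,0],[-24,2.7,0,0,0,0,0],[-40,4.5,0,0,0,0,0]]'
python3 - <<'E'
from h import *
c=cap('wrist');save(c,'push3');P=cloud(c)
for r in rects(P,57,68,(440,640,-170,-40),200): print('tin',np.round(r,1))
E
python3 st.py
```

```text
clock: 36.0
ee_pos: [476.6, -79.7, 26.8]
orientation: [0.998, -0.056, 0.003, -0.0]
ft_force: [0.5, -0.5, 0.0]
gripper_width: 0.003
tin [ 5.5440e+02 -8.6800e+01  7.0600e+01  5.6200e+01 -6.4000e+00  6.1500e+01
  3.0404e+04]
tin [488.2 -75.4   8.7   2.1  71.8  62.6 219. ]
tin [487.1 -84.6   8.7   2.1 -84.4  62.7 221. ]
t 36.05 p [472.3 -79.   26.2] jaw yaw -96.47 zt [ 0.002  0.001 -1.   ] q [-0.19  0.5   2.05  0.    0.59  1.49] F [-3.5  1.  -0.1] M [0.076 0.284 0.025] w 0.5
```

Tin 2 is home; its near end stayed at u=525 after retreat. On to tin 3.

```bash
python3 -m handwheel '[[-10,0,40,0,0,0,0],[-20,-20,90,0,0,0,30],[-30,-60,140,0,0,0,60],[-45,-105,170,0,0,0,87],[-58,-150,170,0,0,1.5,87]]'
python3 -m handwheel '[[-5,-45,0,0,0,0,87],[-10,-90,0,0,0,0,87],[-20,-126,0,0,0,0,87],[-20,-126,0,0,0,0,87]]'
python3 wt.py; python3 lev.py -95 [381,-356,25]
```

```text
clock: 36.55
ee_pos: [424.4, -214.1, 196.2]
orientation: [0.999, -0.042, 0.005, 0.001]
ft_force: [0.4, -0.2, 0.4]
gripper_width: 0.331
clock: 36.95
ee_pos: [402.2, -342.5, 192.8]
orientation: [0.999, -0.045, 0.003, 0.001]
ft_force: [1.1, 0.3, 0.5]
gripper_width: 0.694
[ 530.9 -112.2   31.8    6.1  -14.3   46.6  203. ]
[ 477.9 -478.2   66.8   60.5  -78.6   51.8 1652. ]
[ 3.8170e+02 -3.5670e+02  1.4050e+02  5.5900e+01 -5.0000e+00  5.5500e+01
  1.0793e+04]
turn [0.  0.3 0.2] to target [ -21.3  -15.7 -167.4]
```

```bash
python3 -m handwheel '[[-10,-8,-10,0,0,0,87],[-20.5,-16,-40,0,0,0,87],[-20.5,-16,-80,0,0,0,87],[-20.5,-16,-120,0,0,0,87],[-20.5,-16,-167,0,0,0,87]]'
python3 -m handwheel '[[0,0,0,0,0,0,87],[0,0,0,0,0,0,50],[0,0,0,0,0,0,50],[0,0,0,0,0,0,50],[0,0,0,0,0,0,50]]' 50
python3 -m handwheel '[[0,0,0,0,0,0,50],[0,0,0,0,0,0,50]]'; python3 st.py
python3 -m handwheel '[[0,0,30,0,0,0,50],[30,10,60,0,0,0,50],[60,30,85,0,0,0,50],[80,50,95,0,0,0,50],[80,50,95,0,0,0,50]]' >/dev/null
python3 -m handwheel '[[0,0,0,0,8,0,50],[0,0,0,0,16,0,50],[0,0,0,0,24,0,50],[0,0,0,0,24,0,50],[0,0,0,0,24,0,50]]' >/dev/null
python3 -m handwheel '[[0,0,0,0,0,0,50],[0,0,0,0,-8,0,50],[0,0,0,0,-16,0,50],[0,0,0,0,-24,0,50],[0,0,0,0,-24,0,50]]' >/dev/null
python3 -m handwheel '[[0,0,0,0,0,0,50],[0,0,0,0,0,0,50],[0,0,0,0,0,0,50]]' >/dev/null
python3 lev.py -95 ;python3 tq.py
python3 -m handwheel '[[0,0,0,0,-8,0,50],[0,0,0,0,-16,0,50],[0,0,0,0,-24,0,50],[0,0,0,0,-24,0,50],[0,0,0,0,-24,0,50]]' >/dev/null
python3 -m handwheel '[[0,0,0,0,0,0,50],[0,0,0,0,8,0,50],[0,0,0,0,16,0,50],[0,0,0,0,24,0,50],[0,0,0,0,24,0,50]]' >/dev/null
python3 -m handwheel '[[0,0,0,0,0,0,50],[0,0,0,0,0,0,50],[0,0,0,0,0,0,50]]' 
python3 lev.py -95;python3 tq.py; python3 st.py
```

```text
clock: 37.5
ee_pos: [382.5, -353.8, 24.5]
orientation: [0.999, -0.043, 0.003, 0.0]
ft_force: [0.8, -0.4, 0.5]
gripper_width: 0.992
clock: 38.0
ee_pos: [383.5, -355.9, 27.7]
orientation: [0.999, -0.043, 0.004, 0.001]
ft_force: [-0.8, -6.1, 2.4]
gripper_width: 0.666
clock: 38.2
ee_pos: [383.7, -356.4, 27.6]
orientation: [0.999, -0.043, 0.004, 0.002]
ft_force: [-0.8, -0.3, 10.3]
gripper_width: 0.623
t 38.2 p [ 383.7 -356.4   27.6] jaw yaw -94.97 zt [ 0.007 -0.003 -1.   ] q [-0.77  0.54  1.95  0.    0.64  0.88] F [-0.8 -0.3 10.3] M [-0.413  0.391  0.022] w 54.8
turn [ 0.   0.2 -0.1] to target 
M_jaw 0.206 +- 0.008 [ 0.21 -0.    0.21  0.01 -0.13  0.14 -6.16] 40.4 w 55.1
clock: 41.7
ee_pos: [461.5, -304.1, 120.1]
orientation: [0.999, -0.044, 0.002, -0.001]
ft_force: [1.2, 0.2, -6.2]
gripper_width: 0.625
turn [-0.1  0.2 -0. ] to target 
M_jaw 0.028 +- 0.011 [ 0.03 -0.01  0.03 -0.   -0.27 -0.12 -6.29] 42.1 w 55.0
t 42.1 p [ 462.  -304.7  120.5] jaw yaw -95.0 zt [ 0.004  0.    -1.   ] q [-0.61  0.42  1.85  0.    0.87  1.05] F [-0.6 -0.5 -6.9] M [ 0.009  0.061 -0.025] w 55.0
```

```bash
python3 -m handwheel '[[0,0,0,0,8,0,50],[0,0,0,0,16,0,50],[0,0,0,0,24,0,50],[0,0,0,0,24,0,50],[0,0,0,0,24,0,50]]' >/dev/null
python3 -m handwheel '[[0,0,0,0,0,0,50],[0,0,0,0,-8,0,50],[0,0,0,0,-16,0,50],[0,0,0,0,-24,0,50],[0,0,0,0,-24,0,50]]' >/dev/null
python3 -m handwheel '[[0,0,0,0,0,0,50],[0,0,0,0,0,0,50],[0,0,0,0,0,0,50]]' >/dev/null
python3 tq.py; python3 lev.py -95 [460,-300,120]; python3 st.py
python3 -m handwheel '[[10,30,45,0,0,7,50],[20,70,90,0,0,14,50],[25,115,140,0,0,21,50],[25,155,140,0,0,28,50],[25,200,140,0,0,35,50]]' >/dev/null
python3 -m handwheel '[[10,40,0,0,0,8,50],[20,80,0,0,0,16,50],[20,120,0,0,0,24,50],[20,160,0,0,0,32,50],[20,200,0,0,0,40,50]]' >/dev/null
python3 -m handwheel '[[0,40,0,0,0,8,50],[0,80,0,0,0,16,50],[0,120,0,0,0,24,50],[0,160,0,0,0,26.5,50],[0,200,0,0,0,26.5,50]]' >/dev/null
python3 st.py; python3 lev.py 6.5 [502,300,33]
python3 - <<'E'
from h import *
c=cap('top')
for r in tins(c): print(np.round(r,1))
E
```

```text
M_jaw 0.208 +- 0.011 [ 0.21  0.    0.21  0.02  0.01  0.24 -6.47] 43.8 w 54.7
turn [-0.   0.2 -0. ] to target [-2.4  4.4 -0.2]
t 43.8 p [ 462.4 -304.4  120.2] jaw yaw -94.96 zt [ 0.004  0.001 -1.   ] q [-0.61  0.42  1.85  0.    0.87  1.05] F [-0.   0.8 -7. ] M [0.027 0.139 0.04 ] w 54.7
t 45.3 p [506.6 286.  259.2] jaw yaw 6.62 zt [-0.001  0.004 -1.   ] q [0.49 0.29 1.67 0.   1.18 0.37] F [ 1.2 -0.4 -6.2] M [-0.134 -0.044  0.015] w 55.1
turn [-0.2 -0.1 -0.1] to target [  -4.6   14.  -226.2]
[586.9 301.7 134.8  54.9 -83.8  58.2 602. ]
```

```bash
python3 -m handwheel '[[-4,14,-40,0,0,0,50],[-4,14,-90,0,0,0,50],[-4,14,-140,0,0,0,50],[-4,14,-185,0,0,0,50],[-4,14,-205,0,0,0,50]]'
python3 -m handwheel '[[0,0,-10,0,0,0,50],[0,0,-17,0,0,0,50],[0,0,-21,0,0,0,50],[0,0,-22,0,0,0,50],[0,0,-22,0,0,0,50]]'; python3 st.py
```

```text
clock: 45.85
ee_pos: [500.3, 296.7, 49.9]
orientation: [0.666, 0.746, -0.002, -0.003]
ft_force: [-1.0, -0.6, -6.2]
gripper_width: 0.625
clock: 46.35
ee_pos: [503.9, 298.8, 33.3]
orientation: [0.666, 0.746, 0.002, -0.001]
ft_force: [0.5, -0.8, -6.3]
gripper_width: 0.622
t 46.35 p [503.9 298.8  33.3] jaw yaw 6.53 zt [ 0.     0.005 -1.   ] q [0.51 0.59 1.81 0.01 0.74 0.39] F [ 0.5 -0.8 -6.3] M [-0.152  0.041 -0.041] w 54.7
```

Lower the last 2 mm, release and retreat, then look at the tray and rack.

```bash
python3 -m handwheel '[[0,0,-1,0,0,0,50],[0,0,-2,0,0,0,50],[0,0,-2,0,0,0,50]]'
python3 -m handwheel '[[0,0,0,0,0,0,60],[0,0,0,0,0,0,66],[0,0,0,0,0,0,70],[0,0,0,0,0,0,70],[0,0,0,0,0,0,70]]'
python3 -m handwheel '[[0,0,20,0,0,0,70],[0,0,60,0,0,0,70],[0,0,110,0,0,0,80],[0,0,160,0,0,0,87],[0,0,210,0,0,0,87]]' 
python3 -m handwheel '[[-20,-45,20,0,0,0,87],[-40,-95,50,0,0,0,87],[-60,-145,80,0,0,0,87],[-80,-195,80,0,0,0,87],[-80,-245,80,0,0,0,87]]' 
python3 st.py
python3 - <<'E'
from h import *
c=cap('top');save(c,'top3');P=cloud(c)
for r in rects(P,44,70,(300,720,-560,400),60): print('56',np.round(r,1))
for r in rects(P,150,200,(500,760,-150,80),10): print('bar',np.round(r,1))
E
```

```text
clock: 46.65
ee_pos: [503.8, 298.5, 30.9]
orientation: [0.666, 0.746, 0.002, -0.001]
ft_force: [0.6, -2.2, -2.8]
gripper_width: 0.62
clock: 47.15
ee_pos: [503.3, 298.6, 30.4]
orientation: [0.666, 0.746, 0.001, -0.002]
ft_force: [-0.1, -0.7, -0.2]
gripper_width: 0.795
clock: 47.65
ee_pos: [502.8, 298.2, 242.3]
orientation: [0.666, 0.746, 0.001, -0.002]
ft_force: [0.5, 0.7, -0.5]
gripper_width: 0.985
clock: 48.15
ee_pos: [425.6, 78.6, 320.1]
orientation: [0.665, 0.747, 0.002, -0.001]
ft_force: [0.6, -0.1, 0.4]
gripper_width: 0.991
t 48.15 p [425.6  78.6 320.1] jaw yaw 6.62 zt [ 0.001  0.004 -1.   ] q [ 0.15 -0.01  1.89  0.    1.26  0.04] F [ 0.6 -0.1  0.4] M [-0.089  0.044  0.016] w 87.2
56 [ 692.6 -334.4   73.    20.5   62.9   57.3  111. ]
56 [ 666.8 -422.7   74.7   72.9   30.1   67.6  577. ]
56 [559.2 -89.7  86.   54.5  -6.4  61.1 767. ]
56 [ 483.8 -496.7   59.4   29.9   25.7   51.4   79. ]
56 [ 470.4 -463.6   70.2   21.2   37.    51.    74. ]
bar [630.3 -28.4 115.6  21.1  -4.1 172.4 326. ]
```

View pics/top3.png

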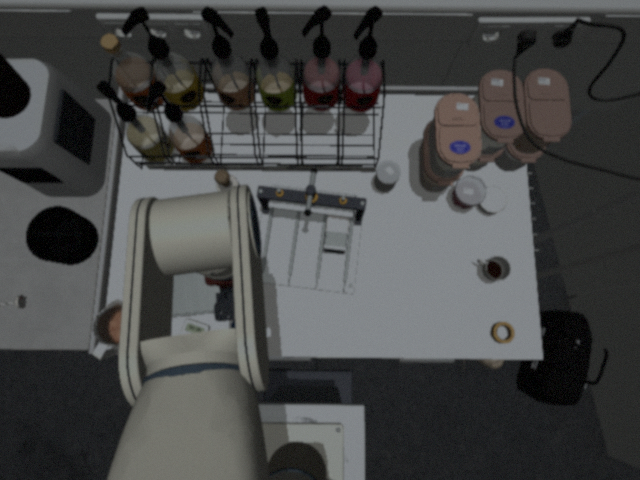

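```bash
python3 - <<'E'
from h import *
for n in('top','side'):
    P=cloud(cap(n)).reshape(-1,3);P=P[~np.isnan(P[:,0])]
    for lo,hi in((215,260),(260,330),(330,500)):
        m=(P[:,2]>lo)&(P[:,2]<hi)&(P[:,1]>-140)&(P[:,1]<90)&(P[:,0]>640);q=P[m];print(n,lo,len(q),np.percentile(q[:,0],[0,1,5]).round() if len(q) else '')
E
python3 -m handwheel '[[25,-10,0,0,0,8,87],[50,-20,0,0,0,16,87],[75,-30,0,0,0,24,87],[100,-40,0,0,0,32,87],[120,-50,0,0,0,40,87]]'>/dev/null
python3 -m handwheel '[[20,-10,0,0,0,8,87],[40,-25,0,0,0,16,87],[65,-45,0,0,0,24,87],[85,-55,0,0,0,32,87],[85,-55,0,0,0,39,87]]'>/dev/null
python3 -m handwheel '[[0,0,0,0,0,0,87],[0,0,0,0,0,0,87]]'>/dev/null
python3 st.py;python3 lev.py 85.8 [631,-27,180]
python3 - <<'E'
from h import *
c=cap('wrist');save(c,'bar');P=cloud(c)
for r in rects(P,150,195,(500,760,-150,80),50): print('bar',np.round(r,1))
print([ (d['conf'],pt(c,*d['centre']).round(1)) for d in env.spot_point('wrist','bar_centre')[:2]])
E
```

```text
top 215 2161 [832. 843. 848.]
top 260 2479 [857. 863. 868.]
top 330 3902 [844. 850. 866.]
side 215 1484 [834. 844. 847.]
side 260 1514 [858. 865. 868.]
side 330 5593 [843. 858. 876.]
t 49.5 p [631.7 -24.1 318.1] jaw yaw 85.41 zt [-0.005 -0.    -1.   ] q [-0.06  0.33  1.49 -0.    1.33 -1.55] F [-0.2 -0.1  1. ] M [0.051 0.017 0.064] w 87.1
turn [ 0.  -0.3  0.4] to target [  -0.7   -2.9 -138.1]
bar [ 632.8  -26.2  115.1   23.5   -3.1  172.2 2316. ]
[(0.96, array([625. , -29.1, 181.2])), (0.27, array([586.2, 287.9,  59. ]))]
```

View pics/bar.png

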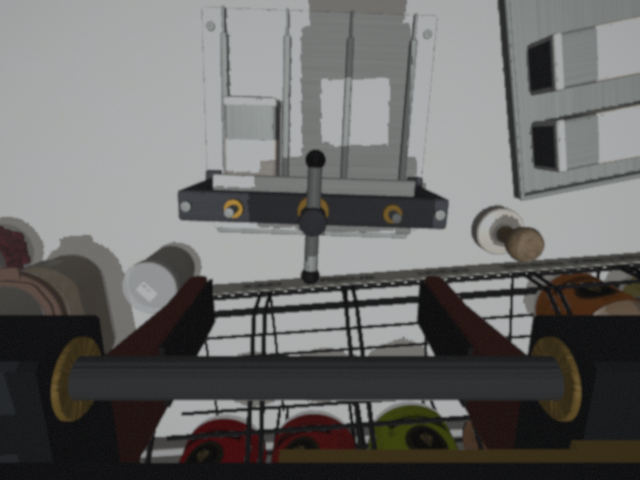

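```bash
python3 - <<'E'
from h import *
c=cap('wrist');print(atz(c,313,220,181).round(1),pt(c,313,222).round(1),atz(c,313,216,166).round(1))
E
python3 -m handwheel '[[0,-3,-45,0,0,0.5,50],[0,-3,-90,0,0,0.5,45],[0,-3,-130,0,0,0.5,45],[0,-3,-130,0,0,0.5,45]]'
python3 lev.py 86 [632,-27,151]
```

```text
[630.3 -25.8 181. ] [632.1 -25.9 180.3] [630.  -25.8 166. ]
clock: 50.05
ee_pos: [627.5, -27.8, 183.4]
orientation: [0.035, 0.999, -0.0, -0.007]
ft_force: [-0.5, 0.4, -0.9]
gripper_width: 0.666
turn [-0.  -0.8  0. ] to target [  4.5   0.8 -32.4]
```

```bash
python3 -m handwheel '[[0,0,0,0,0,0,40],[0,0,0,0,0,0,40],[0,0,0,0,0,0,40]]'; python3 lev.py 86 [631,-26.3,151]
```

```text
clock: 50.35
ee_pos: [633.3, -28.4, 191.4]
orientation: [0.035, 0.999, -0.0, 0.0]
ft_force: [0.2, -0.5, 0.8]
gripper_width: 0.459
turn [ 0.  0. -0.] to target [ -2.3   2.1 -40.4]
```

```bash
python3 -m handwheel '[[-1,1,-10,0,0,0,40],[-2,2,-25,0,0,0,40],[-2,2,-40,0,0,0,40],[-2,2,-40,0,0,0,40]]'; python3 st.py
python3 -m handwheel '[[0,0,0,0,0,0,20],[0,0,0,0,0,0,20],[0,0,0,0,0,0,20],[0,0,0,0,0,0,20]]' 30; python3 st.py
```

```text
clock: 50.75
ee_pos: [627.5, -26.2, 145.4]
orientation: [0.035, 0.999, -0.0, -0.005]
ft_force: [-0.6, 1.1, 0.2]
gripper_width: 0.453
t 50.75 p [627.5 -26.2 145.4] jaw yaw 86.03 zt [-0.009 -0.    -1.   ] q [-0.06  0.49  1.65 -0.    1.01 -1.56] F [-0.6  1.1  0.2] M [0.036 0.052 0.013] w 39.9
clock: 51.15
ee_pos: [630.0, -26.8, 149.0]
orientation: [0.035, 0.999, -0.001, -0.002]
ft_force: [1.6, -2.1, -0.3]
gripper_width: 0.254
t 51.15 p [630.  -26.8 149. ] jaw yaw 86.03 zt [-0.003 -0.001 -1.   ] q [-0.06  0.49  1.65 -0.    1.01 -1.56] F [ 1.6 -2.1 -0.3] M [-0.436 -0.167 -0.011] w 22.3
```

```bash
python3 -m handwheel '[[0,0,-0.2,0,0,-8,15],[0,0,-0.4,0,0,-16,15],[0,0,-0.7,0,0,-24,15],[0,0,-0.9,0,0,-32,15],[0,0,-1.1,0,0,-40,15]]' 50; python3 st.py
python3 - <<'E'
from h import *
P=cloud(cap('top'))
for r in rects(P,150,185,(560,700,-100,40),10): print('bar',np.round(r,1))
c=cap('side');save(c,'turn1');cv2.imwrite('pics/turn1c.png',cv2.resize(c['img'][130:330,240:480],None,fx=3,fy=3)[...,::-1])
E
```

```text
clock: 51.65
ee_pos: [630.7, -25.4, 147.9]
orientation: [0.377, 0.926, 0.002, -0.001]
ft_force: [4.4, 4.6, -4.0]
gripper_width: 0.253
t 51.65 p [630.7 -25.4 147.9] jaw yaw 45.7 zt [-0.001  0.004 -1.   ] q [-0.06  0.49  1.65  0.    1.   -0.86] F [ 4.4  4.6 -4. ] M [ 0.647 -0.619  0.157] w 22.2
```

View pics/turn1c.png

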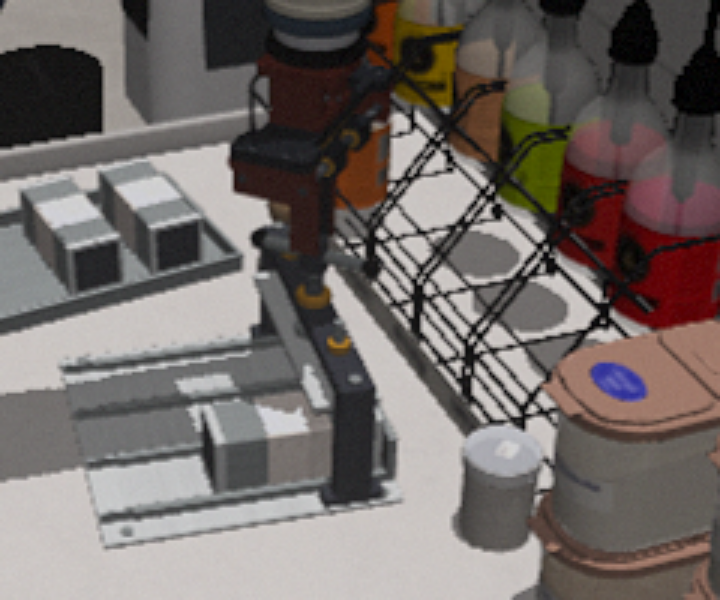

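The side view shows the bar turned with the hub, ends at (260,235) and (370,270). Mz is 0.157 N m, matching the screw's stated torque. Continuing.

```bash
for i in 1; do
python3 -m handwheel '[[0,0,-0.2,0,0,-8.4,15],[0,0,-0.5,0,0,-16.8,15],[0,0,-0.7,0,0,-25.2,15],[0,0,-0.9,0,0,-33.6,15],[0,0,-1.2,0,0,-42,15]]'; done; python3 st.py
python3 -m handwheel '[[0,0,-0.2,0,0,-8.4,15],[0,0,-0.5,0,0,-16.8,15],[0,0,-0.7,0,0,-25.2,15],[0,0,-0.9,0,0,-33.6,15],[0,0,-1.2,0,0,-42,15]]';python3 st.py
python3 -m handwheel '[[0,0,-0.2,0,0,-8.4,15],[0,0,-0.5,0,0,-16.8,15],[0,0,-0.7,0,0,-25.2,15],[0,0,-0.9,0,0,-33.6,15],[0,0,-1.2,0,0,-42,15]]'; python3 st.py
```

```text
clock: 52.25
ee_pos: [632.3, -24.7, 146.8]
orientation: [0.683, 0.73, 0.004, -0.0]
ft_force: [9.4, 8.0, -7.2]
gripper_width: 0.257
t 52.25 p [632.3 -24.7 146.8] jaw yaw 3.81 zt [ 0.005  0.006 -1.   ] q [-0.06  0.49  1.65  0.01  1.   -0.13] F [ 9.4  8.  -7.2] M [ 1.201 -1.606  0.175] w 22.6
clock: 52.75
ee_pos: [633.9, -25.2, 145.7]
orientation: [0.899, 0.437, 0.006, 0.0]
ft_force: [15.5, 4.4, -11.2]
gripper_width: 0.253
t 52.75 p [633.9 -25.2 145.7] jaw yaw -38.19 zt [ 0.011  0.005 -1.   ] q [-0.06  0.49  1.65  0.01  0.99  0.6 ] F [ 15.5   4.4 -11.2] M [ 0.701 -2.508  0.209] w 22.3
clock: 53.25
ee_pos: [634.8, -26.6, 144.6]
orientation: [0.996, 0.086, 0.007, 0.0]
ft_force: [17.7, -1.5, -13.2]
gripper_width: 0.254
t 53.25 p [634.8 -26.6 144.6] jaw yaw -80.17 zt [ 0.014  0.001 -1.   ] q [-0.06  0.49  1.65  0.    0.98  1.34] F [ 17.7  -1.5 -13.2] M [-0.3   -2.915  0.176] w 22.3
```

```bash
python3 -m handwheel '[[-0.5,0,-0.2,0,0,-8.4,15],[-1,0,-0.5,0,0,-16.8,15],[-1.5,0,-0.7,0,0,-25.2,15],[-2,0,-0.9,0,0,-33.6,15],[-2,0,-1.2,0,0,-42,15]]';python3 st.py
python3 -m handwheel '[[0,0,0,0,0,0,30],[0,0,0,0,0,0,42],[0,0,0,0,0,0,42],[0,0,25,0,0,0,42],[0,0,50,0,0,0,42]]'
python3 -m handwheel '[[0,0,0,0,0,8.5,42],[0,0,0,0,0,17,42],[0,0,0,0,0,25.5,42],[0,0,0,0,0,34,42],[0,0,0,0,0,42.5,42]]' >/dev/null
python3 -m handwheel '[[0,0,0,0,0,8.5,42],[0,0,0,0,0,17,42],[0,0,0,0,0,25.5,42],[0,0,0,0,0,34,42],[0,0,0,0,0,42.5,42]]' >/dev/null
python3 -m handwheel '[[0,0,0,0,0,8.5,42],[0,0,0,0,0,17,42],[0,0,0,0,0,25.5,42],[0,0,0,0,0,34,42],[0,0,0,0,0,42.5,42]]' >/dev/null
python3 -m handwheel '[[0,0,0,0,0,8.5,42],[0,0,0,0,0,17,42],[0,0,0,0,0,25.5,42],[0,0,0,0,0,34,42],[0,0,0,0,0,42.5,42]]' >/dev/null
python3 -m handwheel '[[0,0,0,0,0,8.5,42],[0,0,0,0,0,10,42],[0,0,0,0,0,10,42],[0,0,0,0,0,10,42]]' >/dev/null
python3 lev.py 58 [632.3,-26,146]
python3 - <<'E'
from h import *
c=cap('wrist');P=cloud(c);save(c,'bar2')
for r in rects(P,140,182,(560,700,-100,60),50): print('bar',np.round(r,1))
E
```

```text
clock: 53.75
ee_pos: [634.4, -28.2, 143.5]
orientation: [0.961, -0.277, 0.009, -0.0]
ft_force: [22.3, -7.1, -17.9]
gripper_width: 0.246
t 53.75 p [634.4 -28.2 143.5] jaw yaw -122.16 zt [ 0.018 -0.005 -1.   ] q [-0.06  0.49  1.66 -0.    0.97  2.07] F [ 22.3  -7.1 -17.9] M [-1.493 -3.604  0.163] w 21.6
clock: 54.25
ee_pos: [626.5, -26.2, 192.7]
orientation: [0.961, -0.275, 0.001, 0.0]
ft_force: [0.0, -1.5, -0.1]
gripper_width: 0.478
turn [-0.1 -0.2  0.1] to target [  4.8   0.3 -46.9]
bar [ 630.8  -24.9  111.5   23.7  -36.9  166.4 5074. ]
bar [641.1  48.    8.7   8.5 -17.1 142.3 179. ]
bar [624.1 -98.1   8.1   3.8  -1.1 142.2  77. ]
```

View pics/bar2.png

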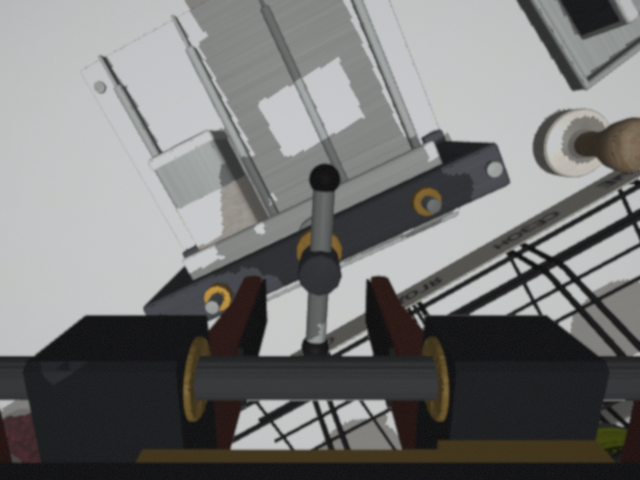

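```bash
python3 -m handwheel '[[4.3,0.2,-15,0,0,-2,42],[4.3,0.2,-32,0,0,-2,42],[4.3,0.2,-47,0,0,-2,42],[4.3,0.2,-47,0,0,-2,42],[4.3,0.2,-47,0,0,-2,42]]';python3 st.py
python3 -m handwheel '[[0,0,0,0,0,0,15],[0,0,0,0,0,0,15],[0,0,0,0,0,0,15],[0,0,0,0,0,0,15],[0,0,0,0,0,0,15]]' 50; python3 st.py
python3 -m handwheel '[[0,0,-0.2,0,0,-8.4,15],[0,0,-0.5,0,0,-16.8,15],[0,0,-0.7,0,0,-25.2,15],[0,0,-0.9,0,0,-33.6,15],[0,0,-1.2,0,0,-42,15]]'; python3 st.py
```

```text
clock: 57.2
ee_pos: [631.8, -26.2, 145.6]
orientation: [0.292, 0.956, 0.0, -0.002]
ft_force: [0.8, 0.4, -0.1]
gripper_width: 0.479
t 57.2 p [631.8 -26.2 145.6] jaw yaw 56.01 zt [-0.005  0.002 -1.   ] q [-0.06  0.5   1.65  0.    1.   -1.04] F [ 0.8  0.4 -0.1] M [-0.02  -0.044 -0.011] w 42.2
clock: 57.7
ee_pos: [632.1, -26.7, 146.5]
orientation: [0.292, 0.956, -0.0, -0.002]
ft_force: [-2.3, -3.7, 6.2]
gripper_width: 0.247
t 57.7 p [632.1 -26.7 146.5] jaw yaw 56.03 zt [-0.003  0.001 -1.   ] q [-0.06  0.49  1.65  0.    1.01 -1.04] F [-2.3 -3.7  6.2] M [-0.731  0.443  0.034] w 21.7
clock: 58.2
ee_pos: [632.4, -26.5, 145.4]
orientation: [0.618, 0.786, 0.001, -0.001]
ft_force: [-1.8, -2.2, 5.9]
gripper_width: 0.245
t 58.2 p [632.4 -26.5 145.4] jaw yaw 13.7 zt [-0.     0.003 -1.   ] q [-0.06  0.49  1.65  0.    1.   -0.3 ] F [-1.8 -2.2  5.9] M [-0.537  0.371  0.126] w 21.5
```

Well centred now. Continuing to the end of the wrist range.

```bash
python3 -m handwheel '[[0,0,-0.2,0,0,-8.4,15],[0,0,-0.5,0,0,-16.8,15],[0,0,-0.7,0,0,-25.2,15],[0,0,-0.9,0,0,-33.6,15],[0,0,-1.2,0,0,-42,15]]' >/dev/null; python3 st.py
python3 -m handwheel '[[0,0,-0.2,0,0,-8.4,15],[0,0,-0.5,0,0,-16.8,15],[0,0,-0.7,0,0,-25.2,15],[0,0,-0.9,0,0,-33.6,15],[0,0,-1.2,0,0,-42,15]]' >/dev/null;python3 st.py
python3 -m handwheel '[[0,0,-0.2,0,0,-8.4,15],[0,0,-0.5,0,0,-16.8,15],[0,0,-0.7,0,0,-25.2,15],[0,0,-0.9,0,0,-33.6,15],[0,0,-1.2,0,0,-42,15]]' >/dev/null; python3 st.py
python3 -m handwheel '[[0,0,-0.2,0,0,-8,15],[0,0,-0.5,0,0,-16,15],[0,0,-0.7,0,0,-24,15],[0,0,-0.9,0,0,-30,15]]' >/dev/null; python3 st.py
```

```text
t 58.7 p [632.8 -26.5 144.2] jaw yaw -28.3 zt [ 0.003  0.003 -1.   ] q [-0.06  0.49  1.65  0.    0.99  0.43] F [-0.6 -2.8  4. ] M [-0.578  0.308  0.165] w 21.7
t 59.2 p [633.  -26.8 143. ] jaw yaw -70.3 zt [ 0.006  0.001 -1.   ] q [-0.06  0.5   1.65  0.    0.99  1.16] F [-0.2 -3.7  5. ] M [-0.745  0.168  0.152] w 21.3
t 59.7 p [633.  -27.2 141.9] jaw yaw -112.3 zt [ 0.006 -0.002 -1.   ] q [-0.06  0.5   1.65 -0.    0.98  1.9 ] F [-0.2 -6.   5. ] M [-1.056  0.232  0.154] w 21.6
t 60.1 p [632.8 -27.3 141. ] jaw yaw -142.26 zt [ 0.005 -0.004 -1.   ] q [-0.06  0.5   1.65 -0.    0.98  2.43] F [-1.3 -6.5  5.8] M [-1.042  0.335  0.155] w 21.2
```

```bash
python3 -m handwheel '[[0,0,0,0,0,0,30],[0,0,0,0,0,0,42],[0,0,0,0,0,0,42],[0,0,25,0,0,0,42],[0,0,50,0,0,0,42]]'
python3 -m handwheel '[[0,0,0,0,0,8.5,42],[0,0,0,0,0,17,42],[0,0,0,0,0,25.5,42],[0,0,0,0,0,34,42],[0,0,0,0,0,42.5,42]]' >/dev/null
python3 -m handwheel '[[0,0,0,0,0,8.5,42],[0,0,0,0,0,17,42],[0,0,0,0,0,25.5,42],[0,0,0,0,0,34,42],[0,0,0,0,0,42.5,42]]' >/dev/null
python3 -m handwheel '[[0,0,0,0,0,8.5,42],[0,0,0,0,0,17,42],[0,0,0,0,0,25.5,42],[0,0,0,0,0,34,42],[0,0,0,0,0,42.5,42]]' >/dev/null
python3 -m handwheel '[[0,0,0,0,0,8.5,42],[0,0,0,0,0,17,42],[0,0,0,0,0,25.5,42],[0,0,0,0,0,34,42],[0,0,0,0,0,42.5,42]]' >/dev/null
python3 -m handwheel '[[0,0,0,0,0,8.5,42],[0,0,0,0,0,10,42],[0,0,0,0,0,10,42],[0,0,0,0,0,10,42]]' >/dev/null
python3 lev.py 38 [632.3,-26.3,140.5]
python3 - <<'E'
from h import *
c=cap('wrist');P=cloud(c)
for r in rects(P,140,182,(560,700,-100,60),50): print('bar',np.round(r,1))
E
```

```text
clock: 60.6
ee_pos: [631.2, -25.8, 189.5]
orientation: [0.899, -0.438, 0.001, 0.001]
ft_force: [0.7, -0.6, -0.5]
gripper_width: 0.48
turn [-0.2 -0.2  0.1] to target [  0.4  -0.3 -49.5]
bar [ 632.5  -25.8  114.9   23.7  -49.1  161.  5095. ]
```

```bash
python3 -m handwheel '[[0.4,0,-15,0,0,2,42],[0.4,0,-32,0,0,2,42],[0.4,0,-49,0,0,2,42],[0.4,0,-49,0,0,2,42],[0.4,0,-49,0,0,2,42]]' >/dev/null
python3 -m handwheel '[[0,0,0,0,0,0,15],[0,0,0,0,0,0,15],[0,0,0,0,0,0,15],[0,0,0,0,0,0,15],[0,0,0,0,0,0,15]]' 50 >/dev/null; python3 st.py
python3 -m handwheel '[[0,0,-0.2,0,0,-8.4,15],[0,0,-0.5,0,0,-16.8,15],[0,0,-0.7,0,0,-25.2,15],[0,0,-0.9,0,0,-33.6,15],[0,0,-1.2,0,0,-42,15]]' >/dev/null; python3 st.py
python3 -m handwheel '[[0,0,-0.2,0,0,-8.4,15],[0,0,-0.5,0,0,-16.8,15],[0,0,-0.7,0,0,-25.2,15],[0,0,-0.9,0,0,-33.6,15],[0,0,-1.2,0,0,-42,15]]' >/dev/null; python3 st.py
python3 -m handwheel '[[0,0,-0.2,0,0,-6,15],[0,0,-0.4,0,0,-12,15],[0,0,-0.5,0,0,-18,15]]' >/dev/null; python3 st.py
```

```text
t 64.05 p [632.3 -26.7 141.9] jaw yaw 40.03 zt [-0.003  0.002 -1.   ] q [-0.06  0.5   1.65  0.    1.   -0.76] F [-3.6 -3.6  5.9] M [-0.646  0.678  0.039] w 20.5
t 64.55 p [632.6 -26.6 140.8] jaw yaw -2.3 zt [ 0.     0.003 -1.   ] q [-0.06  0.5   1.65  0.    0.99 -0.02] F [-2.1 -2.2  6.6] M [-0.601  0.604  0.16 ] w 20.7
t 65.05 p [632.8 -26.7 139.6] jaw yaw -44.3 zt [ 0.003  0.003 -1.   ] q [-0.06  0.5   1.65  0.    0.98  0.71] F [-2.1 -3.1  5.9] M [-0.627  0.476  0.119] w 20.5
t 65.35 p [632.9 -26.8 139.1] jaw yaw -62.21 zt [ 0.005  0.002 -1.   ] q [-0.06  0.5   1.65  0.    0.98  1.02] F [-1.6 -3.2  4.5] M [-0.69   0.439  0.12 ] w 20.7
```

```bash
python3 -m handwheel '[[0,0,-0.2,0,0,-6,15],[0,0,-0.4,0,0,-12,15]]' >/dev/null; python3 st.py
python3 -m handwheel '[[0,0,-0.2,0,0,-5,15],[0,0,-0.3,0,0,-10,15]]' >/dev/null; python3 st.py
python3 -m handwheel '[[0,0,-0.2,0,0,-5,15],[0,0,-0.2,0,0,-8,15]]' >/dev/null; python3 st.py
```

```text
t 65.55 p [632.9 -26.9 138.8] jaw yaw -74.2 zt [ 0.005  0.001 -1.   ] q [-0.06  0.5   1.66  0.    0.98  1.23] F [-2.2 -2.9  5.3] M [-0.7    0.545  0.183] w 21.1
t 65.75 p [632.9 -26.9 138.5] jaw yaw -84.17 zt [ 0.005 -0.    -1.   ] q [-0.06  0.5   1.66  0.    0.98  1.41] F [-2.5 -4.3  6. ] M [-0.696  0.524  0.178] w 21.0
t 65.95 p [632.9 -27.  138.3] jaw yaw -92.14 zt [ 0.005 -0.001 -1.   ] q [-0.06  0.5   1.66 -0.    0.98  1.55] F [-1.4 -4.3  5.5] M [-0.768  0.507  0.161] w 20.7
```

```bash
python3 -m handwheel '[[0,0,-0.1,0,0,-4,15],[0,0,-0.2,0,0,-8,15]]' >/dev/null; python3 st.py
python3 -m handwheel '[[0,0,0,0,0,-4,15],[0,0,0,0,0,-8,15]]' >/dev/null; python3 st.py
python3 -m handwheel '[[0,0,0,0,0,-4,15],[0,0,0,0,0,-8,15]]' >/dev/null; python3 st.py
python3 - <<'E'
from h import *
for n in('top','side'):
    P=cloud(cap(n))
    for r in rects(P,135,185,(560,700,-100,60),5): print(n,'bar',np.round(r,1))
E
```

```text
t 66.15 p [633.8 -27.1 138.3] jaw yaw -100.07 zt [ 0.008 -0.002 -1.   ] q [-0.06  0.5   1.66 -0.    0.98  1.69] F [ 2.6 -6.8  1.1] M [-1.066 -0.313 -0.082] w 21.0
t 66.35 p [634.8 -27.7 138.4] jaw yaw -108.07 zt [ 0.009 -0.003 -1.   ] q [-0.06  0.5   1.65 -0.    0.98  1.83] F [ 4.7 -6.5  1.4] M [-1.232 -0.568  0.787] w 20.8
t 66.55 p [632.8 -27.1 138.4] jaw yaw -116.14 zt [ 0.005 -0.002 -1.   ] q [-0.06  0.5   1.66 -0.    0.98  1.97] F [-4.4 -3.4  9.6] M [-0.74   1.001  0.105] w 20.4
side bar [627.5 -34.8 112.6  34.4  -1.  154.1 345. ]
```

Torque rose to 0.79 N m and then the grip slipped, so that looks like the end stop. Releasing to verify.

```bash
python3 -m handwheel '[[0,0,0,0,0,0,30],[0,0,0,0,0,0,42],[0,0,0,0,0,0,42],[0,0,25,0,0,0,42],[0,0,50,0,0,0,42]]'
python3 -m handwheel '[[0,0,45,0,0,0,42],[0,0,70,0,0,0,42],[-30,0,70,0,0,0,42],[-60,0,70,0,0,0,42],[-60,0,70,0,0,0,42]]'
python3 - <<'E'
from h import *
c=cap('wrist');P=cloud(c);save(c,'fin_w')
for r in rects(P,140,182,(560,720,-100,60),50): print('bar',np.round(r,1))
for r in rects(P,57,68,(440,660,-170,-40),200): print('tin',np.round(r,1))
E
```

```text
clock: 67.15
ee_pos: [631.7, -25.9, 186.6]
orientation: [0.974, -0.225, 0.001, 0.0]
ft_force: [-0.8, 0.9, -0.6]
gripper_width: 0.476
clock: 67.65
ee_pos: [569.3, -25.8, 257.0]
orientation: [0.974, -0.225, 0.001, 0.0]
ft_force: [-0.3, 0.0, 0.8]
gripper_width: 0.478
bar [ 6.326e+02 -2.640e+01  1.157e+02  2.350e+01 -1.700e+00  1.572e+02
  3.498e+03]
tin [656.1 -98.2  55.8   5.7  83.6  61.8 361. ]
tin [ 557.7  -87.    77.1   55.6   -6.4   61.5 4655. ]
```

View pics/fin_w.png

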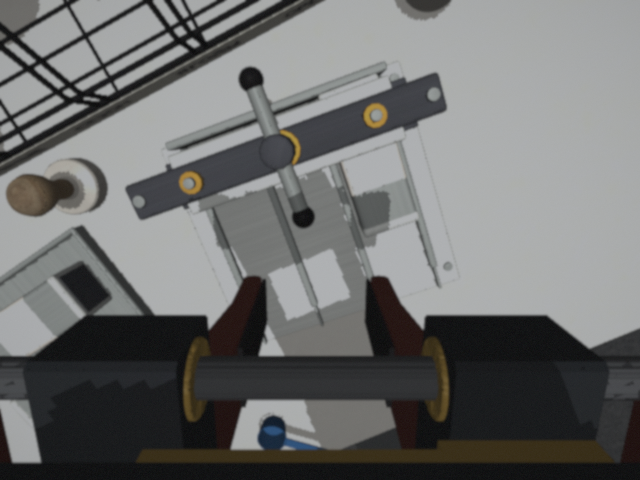

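Bar top is at 157 (axis 151), so the keeper is fully down. I'll move clear, then check the tray, bystanders and the gap at the stop.

```bash
python3 - <<'E'
from h import *
c=cap('wrist');P=cloud(c);R=P.reshape(-1,3);u=R[:,0]*.9936-R[:,1]*.1132;n=R[:,0]*.1132+R[:,1]*.9936-45
for Y in(-70,70):
  print(Y,[(k,np.nanmedian(R[(abs(u-k)<.6)&(abs(n-Y)<15),2]).round(0)) for k in range(654,682,2)])
E
python3 -m handwheel '[[-30,-30,40,0,0,0,42],[-60,-75,60,0,0,0,42],[-90,-120,60,0,0,0,42],[-100,-170,60,0,0,0,42],[-100,-220,60,0,0,0,42]]'
python3 -m handwheel '[[-30,-40,0,0,0,0,42],[-50,-80,0,0,0,0,42],[-50,-120,0,0,0,0,42],[-50,-120,0,0,0,0,42]]'
python3 - <<'E'
from h import *
c=cap('top');save(c,'fin_t');P=cloud(c)
for r in tins(c)+rects(P,44,72,(300,720,-560,400),60): print(np.round(r,1))
cv2.imwrite('pics/fin_tc.png',np.clip(cv2.resize(c['img'][140:370,90:560],None,fx=1.7,fy=1.7).astype(float)*1.4,0,255).astype(np.uint8)[...,::-1])
E
```

```text
-70 [(654, np.float64(75.0)), (656, np.float64(75.0)), (658, np.float64(75.0)), (660, np.float64(62.0)), (662, np.float64(62.0)), (664, np.float64(62.0)), (666, np.float64(57.0)), (668, np.float64(50.0)), (670, np.float64(50.0)), (672, np.float64(50.0)), (674, np.float64(48.0)), (676, np.float64(nan)), (678, np.float64(0.0)), (680, np.float64(0.0))]
70 [(654, np.float64(75.0)), (656, np.float64(75.0)), (658, np.float64(75.0)), (660, np.float64(73.0)), (662, np.float64(nan)), (664, np.float64(27.0)), (666, np.float64(48.0)), (668, np.float64(50.0)), (670, np.float64(50.0)), (672, np.float64(50.0)), (674, np.float64(48.0)), (676, np.float64(nan)), (678, np.float64(1.0)), (680, np.float64(1.0))]
clock: 68.25
ee_pos: [473.6, -230.2, 317.9]
orientation: [0.975, -0.224, 0.003, 0.0]
ft_force: [0.5, -0.7, 0.2]
gripper_width: 0.478
clock: 68.65
ee_pos: [424.1, -353.2, 316.8]
orientation: [0.974, -0.227, 0.003, 0.001]
ft_force: [-0.1, 0.3, 0.3]
gripper_width: 0.478
[ 586.6  305.3  142.2   56.7  -83.6   58.5 1270. ]
[ 501.2  295.9  141.2   56.2  -83.7   58.5 1304. ]
[ 692.9 -334.2   73.4   21.8   62.1   58.4  113. ]
[ 669.9 -423.2   78.6   76.4   17.4   68.1  724. ]
[677.1  31.9  84.3   7.1  84.2  50.3  66. ]
[661.6 -88.5 101.8   9.6  83.9  50.3  79. ]
[ 586.6  305.3  142.2   56.7  -83.6   58.4 1283. ]
[557.3 -89.3  83.8  56.5  -8.4  61.2 744. ]
[ 501.2  295.9  141.2   56.2  -83.7   58.5 1318. ]
[343.7 372.3  84.4  24.9  22.2  58.8 200. ]
  return np.nanmean(a, axis, out=out, keepdims=keepdims)
```

View pics/fin_tc.png

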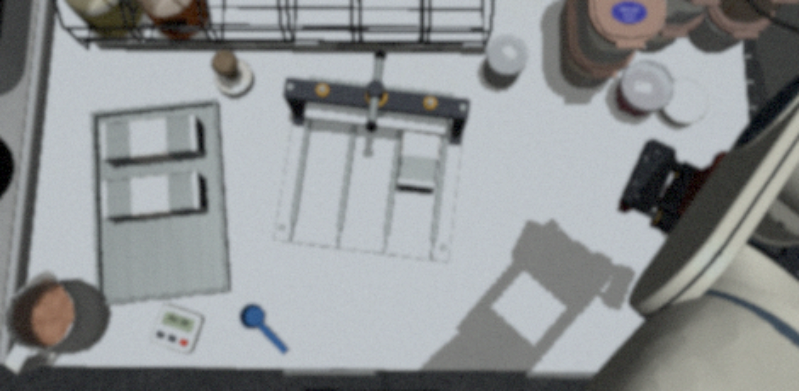

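The tin's far end meets the stop (no gap at u≈665), both loose tins lie flat in the tray, the tamper and shaker stand as before, and the arm is clear. Handing in.

```bash
python3 -c "
from plant import env
print(env.sign_off(), env.sense()['clock'])"
```

```text
the job is handed in; nothing more can be done
the job is handed in; nothing more can be done
```

I sorted all three tins, turned the keeper fully down and handed the job in at about 69 s of the 210 s allowed.

**Sorting**
- **Loose (two tins):** their balance moved with the tipping. One read 0.24 and 0.04 N m after tipping each way; the other read 0.21 and 0.03. Both lie flat, side by side, in the tray. My first reading on one of them was weaker (0.19 and 0.08), so I repeated both tests and they held.
- **Sound (one tin):** its balance did not follow the tipping (0.14 and 0.20, then 0.15 and 0.17 N m). It is in the right-hand lane (rack y = -70 mm).

**Rack and keeper**
- **Tin in the lane:** it is pushed home. The push force rose to 24 N with no further movement, and the depth picture shows no gap at the back stop.
- **First push failed:** it jammed at about 29 N along the lane and 42 N upward. After I backed off, the tin's near end sat back near the mouth of the lane, for a reason I did not establish. The second, slower push went in cleanly.
- **T-handle:** I turned it about 540° clockwise in three grips. At the end stop the torque rose to 0.79 N m and the grip then slipped on the hub. The crossbar axis now measures 151 mm, which is fully down.

**Last checks**
- The final top picture shows the tamper and shaker where they were, and I saw nothing knocked over.
- The arm hid the cup in that picture. I last saw it in place in the top picture before I turned the handle.

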